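Change over the embroidery frame

ROBOT

A 6-joint arm with a two-finger parallel gripper is mounted at the origin on the work surface. World frame = base frame: x ahead of the robot, y to its left, z up, the work surface at z = 0. Lengths are in m, angles in rad, forces in N, time in s.
With the tool pointing down it reaches from about 0.35 to 0.975 m from the base axis. Payload 4.9 kg.
Tool frame: the origin (TCP) lies at the very end of the fingers, on their centre line; the grasp point (between the pads) lies 19 mm behind it (manip.hold_point_z is the distance from the TCP to the grasp point, in m); z points along the fingers, x is the direction in which the jaws open and shut, and the axes are right-handed (so a half turn about z gives the same grasp; the last joint's range is limited). The gripper opens to 85 mm and grips with 20 to 120 N. Pads are 22 mm wide; open, the fingers measure 114 mm over their backs; the gripper's body (76 mm by 85 mm) begins 54 mm behind the grasp point. The pads swing forward as they close: fully open they stand 13 mm farther back than shut.
Start: joints at [1.081, 0.053, 1.613, -0, 1.476, -0.119], TCP at [0.226, 0.583, 0.231] pointing down, gripper open.
Joint ranges: [-3.01, 3.01], [-1.01, 2.22], [0.06, 2.58], [-1.02, 4.17], [0.09, 2.62], [-3.14, 3.14]. Speed limits (rad/s): [2.57, 2.57, 3.14, 3.14, 3.14, 3.14].

INTERFACE

Orientations are given as a unit quaternion [w, x, y, z].
In Python, from plant import manip gives the robot as it stands.
- The arm moves only by the shell command python3 -m handwheel 'ROWS' [OPENING]. ROWS is JSON, a list of rows, each an object of numbers: "dx", "dy", "dz": the shift along the tool's x, y, z in m; "ax", "ay", "az": the turn, a rotation vector about the tool's x, y, z in rad. In form: [{"dx": .., "dy": .., "dz": .., "ax": .., "ay": .., "az": ..}, ...]. A call has 1 to 5 rows; each row is the pose to reach, as a shift and turn from the pose commanded when the call began, along the tool's axes at that moment; what a row does not reach only later rows make up. A row lasts 1/8 s, in which the tool goes at most 62.5 mm and 10.7 degrees, less where a joint would pass 70% of its speed; a pose out of reach is approached as far as the arm can. A call with a gripper value outside its range is refused whole. OPENING is the closure in counts, from 0 (fully open) to 255 (shut), set as the call begins (- or left out, the last holds). The fingers move at their own pace and stop on an object; the grip force is fixed at half the most. Time passes only in rows, so rows that repeat a pose let the fingers close. It gives the time, the measured TCP pose, the force and the opening at its end, in the units of the state.
- manip.state(): the state, without advancing time (a new reading comes with each control period).
- manip.grab_frame(name): name is "scene" or "side" or "wrist"; returns a dict with "image" (400x640x3 uint8, blue, green, red), "z_map" (400x640 float32, m along the optical axis (not along the pixel's ray), 0 where there is no reading), "K" (3x3 intrinsics, pixels), "xyz" and "rotation" of the camera in the world. Camera axes: x right, y up, looking along -z (the intrinsics and any distortion apply to the point x, -y, -z); pixel columns grow to the right and rows downward; lengths in m; the calibration is good to about 2 mm. A picture is of the moment at which its call begins.
- manip.job_done(): hands the job in, once; it reports no verdict.
The state is a dict: "time": time; "joint_pos": joint angles; "joint_vel": joint speeds; "joint_efforts": joint torques, N m; "tool_pos": TCP position; "tool_rot": TCP orientation; "contact_force": force on the tool from outside, world axes, zero at the start; "ft_torque": the same for the moment, N m; "gripper_width": opening from 0.0 (shut) to 1.0 (fully open).
Only numpy, scipy, OpenCV 4.12 (cv2) and the standard library are available. Lean on these libraries where they do the work, as an engineer would, in place of code of your own. Each camera call takes 0.05 s, during which the arm holds its last target.

TASK

Get the embroidery frame ready for the next piece: lift every used reel off the reel stand and put it in the white tray, and lift every spring clamp off the rack and clip it onto the frame's upright batten, each at a brass mark of its own, pushed fully down over the top edge and square to it. Leave the jars, the pincushion and the tin where they are.

Things in the scene. Friction and masses are not known exactly. Their poses are not given: they have to be found in the camera images.
- frame: Embroidery frame end, fixed: plank 320 x 100 x 15 mm carrying an upright wooden batten 300 mm long (its x), 12 mm thick (its y), top edge 100 mm above the bench. Braces 50 mm wide (y), 16 mm long, 60 mm high stand at both ends. Origin: centre of the plank's underside, z up. Four brass bands cross the top edge 70 mm apart: the marks.
- mark0 (a point): Brass mark 0: a band 6 mm wide across the batten's top edge, 105 mm to the -x side of the middle of the frame. The point lies on the top edge; its axes are the frame's.
- mark1 (a point): Brass mark 1: a band 6 mm wide across the batten's top edge, 35 mm to the -x side of the middle of the frame. The point lies on the top edge; its axes are the frame's.
- mark2 (a point): Brass mark 2: a band 6 mm wide across the batten's top edge, 35 mm to the +x side of the middle of the frame. The point lies on the top edge; its axes are the frame's.
- mark3 (a point): Brass mark 3: a band 6 mm wide across the batten's top edge, 105 mm to the +x side of the middle of the frame. The point lies on the top edge; its axes are the frame's.
- rack: Clamp rack, fixed: plank 260 x 70 x 16 mm with four pairs of upright steel hooks along its x, 65 mm apart. Hooks of a pair are 4 mm thick, 33 mm apart, each with an open-topped U notch 9 mm wide, 12 mm deep, floor 85 mm above the bench. A clamp's pin ends hang in the two notches (pin axis 88 mm up, along the rack's x). Origin: centre of its underside.
- clamp0: Steel spring clamp like a big clothes-peg, 95 g, hung in the rack, jaws down, handles up (may be absent; all clamps alike, read clamp0 to clamp2). Origin: on the hinge pin (6 mm thick, 48 mm long, along its x); y = squeeze direction, z up. The frame belongs to one half: it leans 0.13 rad when biting a 12 mm edge, 0.3 rad when fully squeezed.
- clamp1: Clamp like clamp0. Handles: plates 22 mm wide (x) that flare upward from 33 mm over their outer faces at the pin to 65 mm at their top, 43 mm above the pin. Squeezing them over y (5 N to start, 12 N fully, 30 N is safe) opens the jaws; fully squeezed they are nearly parallel, about 37 mm over the outer faces.
- clamp2: Clamp like clamp0. Jaws: round rubber bars 44 mm below the pin, reaching 50 mm below it; shut they touch, fully squeezed they are 27 mm apart. Jaw arms 25 mm apart inside, 20 mm wide (x). The round hub on the pin has a radius of 9 mm: pushed fully down on an edge, the pin is 9 mm above that edge.
- clamp3: Clamp like clamp0.
- clamp0_jaw (a joint): Hinge of clamp0: 0 = jaws shut, 0.6 = fully squeezed open (stop), rad; about 0.25 when biting the 12 mm batten. Spring torque 0.5 Nm/rad x (angle + 0.35).
- clamp1_jaw (a joint): Hinge of clamp1: 0 = jaws shut, 0.6 = fully squeezed open (stop), rad; about 0.25 when biting the 12 mm batten. Spring torque 0.5 Nm/rad x (angle + 0.35).
- clamp2_jaw (a joint): Hinge of clamp2: 0 = jaws shut, 0.6 = fully squeezed open (stop), rad; about 0.25 when biting the 12 mm batten. Spring torque 0.5 Nm/rad x (angle + 0.35).
- clamp3_jaw (a joint): Hinge of clamp3: 0 = jaws shut, 0.6 = fully squeezed open (stop), rad; about 0.25 when biting the 12 mm batten. Spring torque 0.5 Nm/rad x (angle + 0.35).
- stand: Reel stand, fixed: a plank 210 x 70 x 14 mm with three upright wooden posts, 10 mm thick, 36 mm high above the plank, in a row along its x at -70, 0 and +70 mm. Origin: centre of its underside.
- reel0: Used thread reel, 40 g, 46 mm high, with a 16 mm bore right through, standing on a post of the stand (may be absent): wooden flanges 38 mm across and 5 mm thick at both ends, wound part 31 mm across between them. Origin: its centre, half way up the bore; z along the bore.
- reel1: Used thread reel, 40 g, 46 mm high, with a 16 mm bore right through, standing on a post of the stand (may be absent): wooden flanges 38 mm across and 5 mm thick at both ends, wound part 31 mm across between them. Origin: its centre, half way up the bore; z along the bore.
- reel2: Used thread reel, 40 g, 46 mm high, with a 16 mm bore right through, standing on a post of the stand (may be absent): wooden flanges 38 mm across and 5 mm thick at both ends, wound part 31 mm across between them. Origin: its centre, half way up the bore; z along the bore.
- tray: White plastic tray, loose, 600 g: 200 mm (x) by 140 mm (y) outside, 34 mm high, walls and floor 5 mm thick. Origin: centre of its underside.
- jar: Small amber bead jar with a steel lid, 44 mm across, 60 mm high; origin under its centre. Not to be disturbed.
- jar2: Clear bead jar, 60 mm across, 85 mm high; origin under its centre. Not to be disturbed.
- pincushion: Pincushion, 72 mm across, 38 mm high; origin under its centre. Not to be disturbed.
- tin: Flat brass tin, 70 mm across, 25 mm high; origin under its centre. Not to be disturbed.
Things that resemble listed ones, but are neither listed nor needed, are in the scene too. What is shaped like the clamp1 but red is not meant.

How it is judged:
At the end, for the whole second after the job is handed in: Each clamp present bites the batten (jaw 0.12-0.42 rad, over 2 N), pin within 20 mm sideways of a mark and 2-18 mm above the edge, along the batten within 0.2 rad, upright within 0.35 rad; each reel present is in the tray, centre clear of the walls; all at rest (((horizontal distance between clamp0 and mark0 below 0.02 m and z of clamp0 in the frame of mark0 between 0.002 and 0.018 m) or (horizontal distance between clamp0 and mark1 below 0.02 m and z of clamp0 in the frame of mark1 between 0.002 and 0.018 m) or (horizontal distance between clamp0 and mark2 below 0.02 m and z of clamp0 in the frame of mark2 between 0.002 and 0.018 m) or (horizontal distance between clamp0 and mark3 below 0.02 m and z of clamp0 in the frame of mark3 between 0.002 and 0.018 m)) and angle between the x axis of each of clamp0, clamp1, clamp2, clamp3 and the x axis of frame, either way round below 0.2 rad and angle between each of clamp0, clamp1, clamp2, clamp3's own z axis and vertical below 0.35 rad and value of joint clamp0_jaw between 0.12 and 0.42 rad and contact force between each of clamp0, clamp1, clamp2, clamp3 and frame above 2 N and linear speed of each of clamp0, clamp1, clamp2, clamp3, reel0, reel1, reel2 below 0.02 m/s and ((horizontal distance between clamp1 and mark0 below 0.02 m and z of clamp1 in the frame of mark0 between 0.002 and 0.018 m) or (horizontal distance between clamp1 and mark1 below 0.02 m and z of clamp1 in the frame of mark1 between 0.002 and 0.018 m) or (horizontal distance between clamp1 and mark2 below 0.02 m and z of clamp1 in the frame of mark2 between 0.002 and 0.018 m) or (horizontal distance between clamp1 and mark3 below 0.02 m and z of clamp1 in the frame of mark3 between 0.002 and 0.018 m)) and value of joint clamp1_jaw between 0.12 and 0.42 rad and ((horizontal distance between clamp2 and mark0 below 0.02 m and z of clamp2 in the frame of mark0 between 0.002 and 0.018 m) or (horizontal distance between clamp2 and mark1 below 0.02 m and z of clamp2 in the frame of mark1 between 0.002 and 0.018 m) or (horizontal distance between clamp2 and mark2 below 0.02 m and z of clamp2 in the frame of mark2 between 0.002 and 0.018 m) or (horizontal distance between clamp2 and mark3 below 0.02 m and z of clamp2 in the frame of mark3 between 0.002 and 0.018 m)) and value of joint clamp2_jaw between 0.12 and 0.42 rad and ((horizontal distance between clamp3 and mark0 below 0.02 m and z of clamp3 in the frame of mark0 between 0.002 and 0.018 m) or (horizontal distance between clamp3 and mark1 below 0.02 m and z of clamp3 in the frame of mark1 between 0.002 and 0.018 m) or (horizontal distance between clamp3 and mark2 below 0.02 m and z of clamp3 in the frame of mark2 between 0.002 and 0.018 m) or (horizontal distance between clamp3 and mark3 below 0.02 m and z of clamp3 in the frame of mark3 between 0.002 and 0.018 m)) and value of joint clamp3_jaw between 0.12 and 0.42 rad and x of reel0 in the frame of tray between -0.083 and 0.083 m and y of reel0 in the frame of tray between -0.055 and 0.055 m and z of reel0 in the frame of tray between 0 and 0.06 m and x of reel1 in the frame of tray between -0.083 and 0.083 m and y of reel1 in the frame of tray between -0.055 and 0.055 m and z of reel1 in the frame of tray between 0 and 0.06 m and x of reel2 in the frame of tray between -0.083 and 0.083 m and y of reel2 in the frame of tray between -0.055 and 0.055 m and z of reel2 in the frame of tray between 0 and 0.06 m); the robot touches nothing.
It fails at once if a jar, the pincushion or the tin is pushed more than 30 mm (distance of any of jar, jar2, pincushion, tin from where it was at the start of the episode above 0.03 m).
Of clamp0, clamp1, clamp2, clamp3 only 3 to 4 are there at a start; the rules pass over those that are not, and their reading is None.
Of reel0, reel1, reel2 only 2 to 3 are there at a start; the rules pass over those that are not, and their reading is None.
At some moment in a run one of tray may be knocked a few centimetres aside while the robot is not near it.
It also fails if it takes over 210 s, if anything falls off the work surface, if the arm or the gripper's body presses on something with over 40 N, if the wrist force passes 120 N, or if a joint passes its speed limit or range.

## Working session

There is one attempt and no reset: what is moved stays moved. The work goes in short steps, Python scripts to look and compute and a shell command to move; the robot and the scene stay as the last step left them, time stands still between calls to the robot, and variables do not carry over. Pictures are saved under pics/ and viewed, and the job is handed in when it is done.

```bash
ls -la; mkdir -p pics
cat > h.py <<'E'
from plant import manip
import numpy as np, cv2
def grab(n,fn=None):
    f=manip.grab_frame(n)
    if fn: cv2.imwrite('pics/'+fn,f['image'])
    return f
def pts(f):
    z=f['z_map'];K=np.array(f['K']);h,w=z.shape
    u,v=np.meshgrid(np.arange(w),np.arange(h))
    p=np.stack([(u-K[0,2])/K[0,0]*z,-(v-K[1,2])/K[1,1]*z,-z],-1)
    P=p@np.array(f['rotation']).T+np.array(f['xyz'])
    P[z<=0]=np.nan
    return P
E
python3 - <<'E'
from h import *
s=manip.state();print(s)
for n in ['scene','side','wrist']:
    f=grab(n,n+'0.png');print(n,f['K'],f['xyz'],f['rotation'],[k for k in f])
    np.savez('/tmp/'+n,**{k:f[k] for k in ['image','z_map','K','xyz','rotation']})
E
```

```text
total 12
drwxr-xr-x  3 agent agent 4096 Dec  7 00:20 .
drwxr-xr-x 23 root  root  4096 Dec  7 00:20 ..
drwxr-xr-x  2 agent agent 4096 Dec  7 00:20 pics
{'time': 0.0, 'joint_pos': array([ 1.08098122e+00,  5.33633809e-02,  1.61431822e+00, -2.52217462e-06,
        1.47599038e+00, -1.19033060e-01]), 'joint_vel': array([ 0.00096763, -0.00056963, -0.00086079, -0.00030916,  0.00069745,
        0.00032754]), 'joint_efforts': array([ 9.97898096e-04, -3.93667567e+01, -3.70180321e+01, -1.05773267e-04,
        6.84726663e-03, -1.61083699e-05]), 'tool_pos': array([0.22618585, 0.58195934, 0.2300445 ]), 'tool_rot': array([ 4.82107880e-04,  8.25331069e-01,  5.64648161e-01, -9.21131238e-04]), 'contact_force': array([-0.05672259,  0.09337338,  0.1476498 ]), 'ft_torque': array([ 0.00222601, -0.01782937, -0.02110542]), 'gripper_width': 0.9962435053668214}
scene [[421.28076876   0.         326.0895728 ]
 [  0.         421.28076876 200.21473137]
 [  0.           0.           1.        ]] [1.30542698 0.20245575 0.85285431] [0.58266037 0.25947115 0.30694512 0.70637547] ['image', 'z_map', 'K', 'xyz', 'rotation']
side [[447.27655819   0.         318.7186706 ]
 [  0.         447.27655819 189.24026442]
 [  0.           0.           1.        ]] [0.22408493 1.066949   0.68053006] [-0.12561269 -0.06783212  0.49815815  0.8552536 ] ['image', 'z_map', 'K', 'xyz', 'rotation']
wrist [[352.52045135   0.         320.86354273]
 [  0.         352.52045135 194.49895737]
 [  0.           0.           1.        ]] [0.15735569 0.60939282 0.37338124] [ 0.81670548 -0.12021925 -0.08134902  0.55849962] ['image', 'z_map', 'K', 'xyz', 'rotation']
```

View pics/scene0.png

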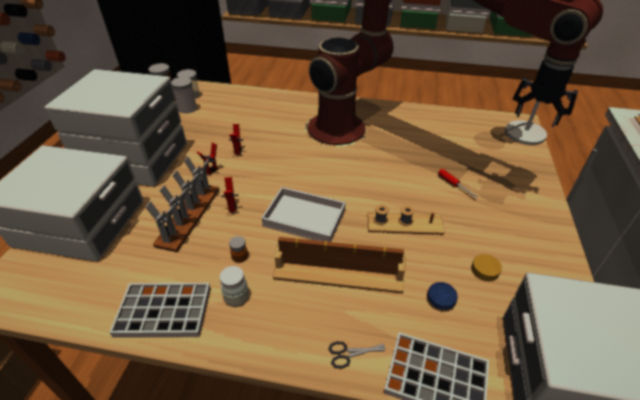

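View pics/side0.png

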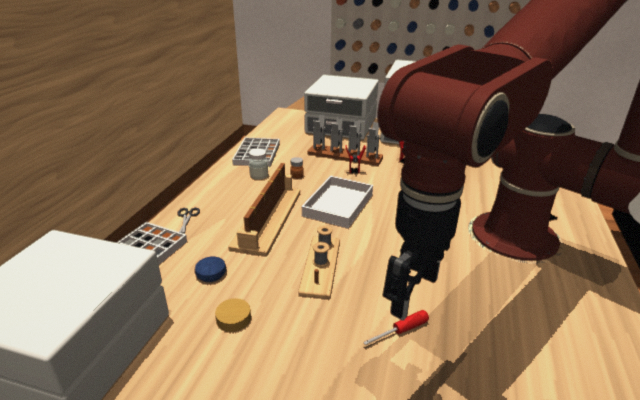

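View pics/wrist0.png

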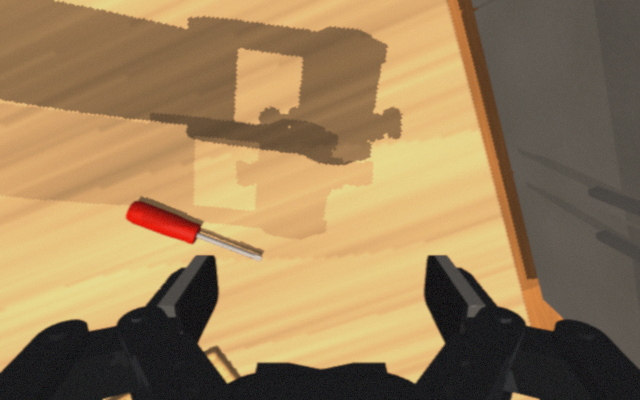

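Scene picture: four grey clamps on the rack at about (155,220), (173,205), (188,190), (203,175). Red look-alikes stand at (230,195), (212,158), (236,138) and are not wanted. Two reels sit at (381,213) and (407,213), with an empty post at (432,217). The tray is at (304,213) and the frame at (340,265).

```bash
cat >> h.py <<'E'
from scipy.spatial.transform import Rotation as R
def rot(q): return R.from_quat(np.array(q),scalar_first=True).as_matrix()
def pts(f):
    z=f['z_map'];K=np.array(f['K']);h,w=z.shape
    u,v=np.meshgrid(np.arange(w),np.arange(h))
    p=np.stack([(u-K[0,2])/K[0,0]*z,-(v-K[1,2])/K[1,1]*z,-z],-1)
    P=p@rot(f['rotation']).T+np.array(f['xyz'])
    P[z<=0]=np.nan
    return P
E
python3 - <<'E'
from h import *
for n in ['scene','side']:
    f=dict(np.load(f'/tmp/{n}.npz'));P=pts(f);
    m=np.isfinite(P[...,2])&(abs(P[...,2])<.3)&(P[...,0]>.25)&(abs(P[...,1])<.55)
    print(n,np.nanmedian(P[300:320,230:300].reshape(-1,3),0))
    # top-down orthographic, 1mm... height map and colour
    x0,x1,y0,y1=.2,1.0,-.6,.5;s=.00125
    H=np.full((int((x1-x0)/s),int((y1-y0)/s)),-1.);C=np.zeros(H.shape+(3,),np.uint8)
    Q=P[m];c=f['image'][m];o=np.argsort(Q[:,2]);Q=Q[o];c=c[o]
    i=((Q[:,0]-x0)/s).astype(int).clip(0,H.shape[0]-1);j=((Q[:,1]-y0)/s).astype(int).clip(0,H.shape[1]-1)
    C[i,j]=c
    C=cv2.dilate(C,np.ones((3,3)))
    cv2.imwrite(f'pics/top_{n}.png',cv2.resize(C,(800,582)))
def at(n,u,v,r=1):
    f=dict(np.load(f'/tmp/{n}.npz'));return np.nanmedian(pts(f)[v-r:v+r+1,u-r:u+r+1].reshape(-1,3),0).round(3)
for k,u,v in [('reel',381,209),('reel',407,209),('post',432,215),('tray',304,213),('jar',237,241),('jar2',233,275),('cush',442,293),('tin',487,265),('mark',282,240),('mark',324,245),('mark',362,249),('mark',399,252),('bench',300,310)]: print(k,at('scene',u,v))
E
python3 - <<'E'
import cv2
for n,(a,b,c,d) in {'scene':(130,180,140,260),'scene2':(250,180,460,300)}.items():
    im=cv2.imread('pics/scene0.png')
    if n=='scene': im=im[120:260,130:260]
    else: im=im[180:300,255:455]
    cv2.imwrite(f'pics/crop_{n}.png',cv2.resize(im,None,fx=4,fy=4,interpolation=2))
E
```

```text
scene [ 0.79204366 -0.03364131 -0.00091122]
side [0.52000225 0.44230603 0.00121059]
reel [0.452 0.202 0.05 ]
reel [0.443 0.272 0.052]
post [0.443 0.341 0.046]
tray [ 0.464 -0.014  0.004]
jar [ 0.648 -0.143  0.058]
jar2 [ 0.768 -0.106  0.083]
cush [0.69  0.367 0.035]
tin [0.576 0.481 0.024]
mark [ 0.656 -0.022  0.097]
mark [0.653 0.081 0.098]
mark [0.647 0.171 0.098]
mark [0.64  0.257 0.098]
bench [ 0.776  0.048 -0.001]
```

View pics/crop_scene.png

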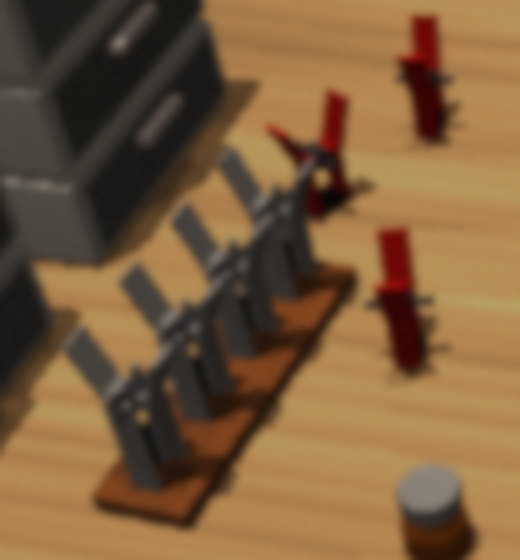

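View pics/crop_scene2.png

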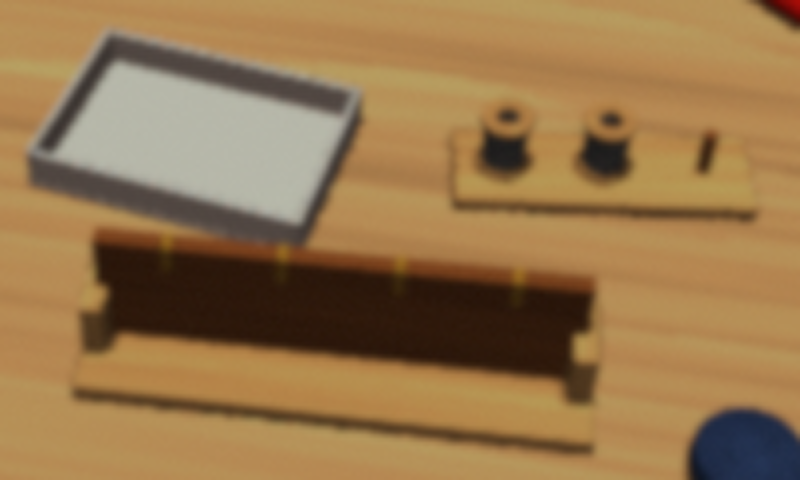

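View pics/top_scene.png

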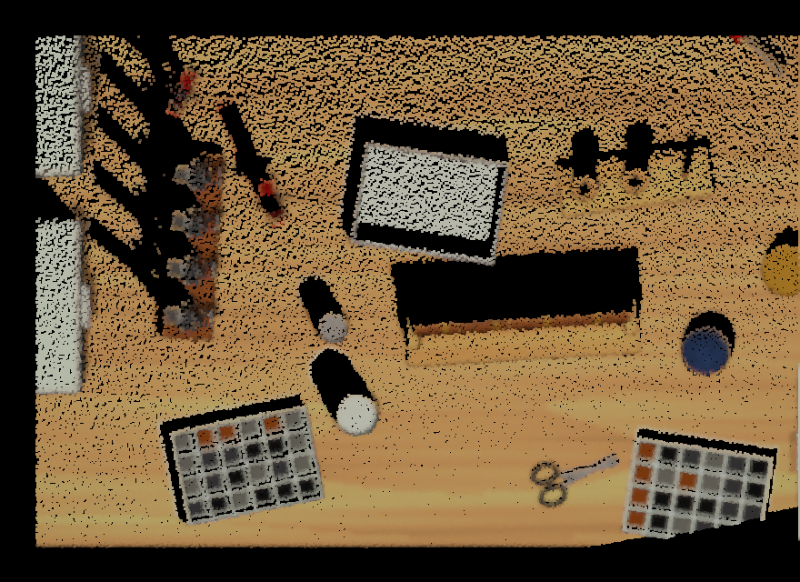

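No ambiguity remains. The four grey clamps on the rack are wanted, and the red ones are decoys. There are two reels on the stand, so one is absent. Next I'll fit the poses.

```bash
cat > fit.py <<'E'
from h import *
import sys
def run(f,x=None):
    P=pts(f);im=f['image'].astype(int);hsv=cv2.cvtColor(f['image'],cv2.COLOR_BGR2HSV)
    def box(x0,x1,y0,y1,z0,z1): return (P[...,0]>x0)&(P[...,0]<x1)&(P[...,1]>y0)&(P[...,1]<y1)&(P[...,2]>z0)&(P[...,2]<z1)
    out={}
    # batten top
    m=box(.55,.72,-.06,.31,.092,.106)
    q=P[m]
    r=cv2.minAreaRect((q[:,:2]*1000).astype(np.float32));print('batten top',r,'z',np.median(q[:,2]),len(q))
    mm=m&(hsv[...,0]>20)&(hsv[...,0]<35)&(hsv[...,1]>120)
    n,l,st,c=cv2.connectedComponentsWithStats(cv2.dilate(mm.astype(np.uint8),np.ones((3,3))))
    for i in range(1,n):
        b=P[(l==i)&mm]; print(' brass',b.mean(0).round(4),len(b))
    # rack plank
    m=box(.3,.7,-.45,-.33,.010,.022);q=P[m]
    r=cv2.minAreaRect((q[:,:2]*1000).astype(np.float32));print('rack',r,len(q))
    # handles
    m=box(.3,.7,-.5,-.3,.112,.14);q=P[m]
    n,l=cv2.connectedComponents(m.astype(np.uint8))
    for i in range(1,n):
        b=P[l==i]
        if len(b)>8: print(' handle',b.mean(0).round(4),'y',b[:,1].min().round(3),b[:,1].max().round(3),'zmax',b[:,2].max().round(3),len(b))
    # tray
    m=box(.3,.6,-.15,.14,.028,.04);q=P[m]
    if len(q)>20:
        r=cv2.minAreaRect((q[:,:2]*1000).astype(np.float32));print('tray rim',r,len(q))
    m=box(.35,.55,.12,.4,.055,.066)
    n,l=cv2.connectedComponents(m.astype(np.uint8))
    for i in range(1,n):
        b=P[l==i]
        if len(b)>8: c,rad=cv2.minEnclosingCircle((b[:,:2]*1000).astype(np.float32));print(' reel',c,rad,len(b),b[:,2].mean())
    return P
if __name__=='__main__':
    for n in ['scene','side']:
        print(n);run(dict(np.load(f'/tmp/{n}.npz')))
E
python3 fit.py
```

```text
scene
batten top ((645.1728515625, 118.67901611328125), (17.918441772460938, 299.5912170410156), 3.6439266204833984) z 0.09825475382054205 740
rack ((490.8587646484375, -347.05633544921875), (46.05938720703125, 355.6515197753906), 88.0473403930664) 319
 handle [ 0.385  -0.4887  0.1256] y -0.5 -0.478 zmax 0.14 244
 handle [ 0.4398 -0.354   0.1221] y -0.361 -0.348 zmax 0.132 46
 handle [ 0.6082 -0.488   0.1249] y -0.494 -0.477 zmax 0.14 449
 handle [ 0.5044 -0.3583  0.1217] y -0.364 -0.351 zmax 0.131 54
 handle [ 0.509  -0.3035  0.1229] y -0.309 -0.3 zmax 0.131 27
 handle [ 0.5692 -0.3626  0.1219] y -0.369 -0.355 zmax 0.132 59
 handle [ 0.574  -0.3076  0.1229] y -0.315 -0.303 zmax 0.132 32
 handle [ 0.6341 -0.3664  0.1212] y -0.373 -0.36 zmax 0.133 71
 handle [ 0.6389 -0.3113  0.1238] y -0.318 -0.307 zmax 0.132 34
tray rim ((479.60546875, -9.319839477539062), (200.6475830078125, 144.64105224609375), 81.07917785644531) 458
 reel (461.3454895019531, 204.1039581298828) 19.942102432250977 92 0.05845091681571786
 reel (449.81414794921875, 273.9184875488281) 18.90862274169922 94 0.0583602926
[... 169 characters left out ...]
859375, -352.8619384765625), (45.591644287109375, 333.2848815917969), 89.98516082763672) 246
 handle [ 0.5968 -0.4881  0.1256] y -0.5 -0.479 zmax 0.14 372
 handle [ 0.6332 -0.3417  0.1213] y -0.377 -0.303 zmax 0.133 71
 handle [ 0.5681 -0.3354  0.1222] y -0.37 -0.301 zmax 0.132 73
 handle [ 0.5027 -0.3354  0.1216] y -0.366 -0.3 zmax 0.132 69
 handle [ 0.4382 -0.3525  0.1211] y -0.36 -0.339 zmax 0.134 38
tray rim ((476.3416748046875, -8.588607788085938), (206.6991424560547, 142.4090118408203), 81.64228820800781) 437
 reel (458.79461669921875, 204.97718811035156) 20.877363204956055 114 0.059816354270766446
 reel (447.3339538574219, 273.9653625488281) 19.545228958129883 128 0.060055574440801715
```

```bash
cat > go.py <<'E'
# prints the shift from present pose to target x y z yaw(deg), in tool axes
from h import *
import sys
def delta(x,y,z,yaw):
    s=manip.state();A=rot(s['tool_rot']);p=np.array(s['tool_pos'])
    a=np.radians(yaw)
    B=np.array([[np.cos(a),np.sin(a),0],[np.sin(a),-np.cos(a),0],[0,0,-1.]])
    d=A.T@(np.array([x,y,z])-p);w=R.from_matrix(A.T@B).as_rotvec()
    print('t',round(s['time'],2),'pos',p.round(4),'yaw',np.degrees(np.arctan2(A[1,0],A[0,0])).round(1),'F',s['contact_force'].round(1),'w',round(s['gripper_width'],3),'J',s['joint_pos'].round(2))
    print(' d',d.round(4),'a',w.round(3))
if __name__=='__main__':
    a=list(map(float,sys.argv[1:]))
    for i in range(0,len(a),4): delta(*a[i:i+4])
E
python3 go.py .4485 .274 .2 9.4; python3 -c "
from plant import manip;print(manip.hold_point_z,[k for k in dir(manip) if k[0]!='_'])"
```

```text
t 0.15 pos [0.2263 0.5821 0.2303] yaw 68.8 F [ 0.   0.8 -0.6] w 0.997 J [ 1.08  0.05  1.61 -0.    1.48 -0.12]
 d [-0.2066  0.3188  0.0306] a [1.000e-03 2.000e-03 1.036e+00]
0.0187 ['IKError', 'grab_frame', 'hold_point_z', 'job_done', 'state']
```

```bash
python3 -m handwheel '[{"dx":-0.041,"dy":0.064,"dz":0.006,"az":0.18},{"dx":-0.08,"dy":0.12,"dz":0.01,"az":0.36},{"dx":-0.115,"dy":0.175,"dz":0.016,"az":0.54},{"dx":-0.145,"dy":0.225,"dz":0.021,"az":0.72},{"dx":-0.165,"dy":0.255,"dz":0.025,"az":0.9}]'; python3 go.py .4485 .274 .2 9.4
```

```text
t 0.15 pos [0.2263 0.5821 0.2303] yaw 68.8 F [ 0.   0.8 -0.6] w 0.997 J [ 1.08  0.05  1.61 -0.    1.48 -0.12]
 d [-0.2066  0.3188  0.0306] a [1.000e-03 2.000e-03 1.036e+00]invalid input at $[0]: expected keys dx, dy, dz, ax, ay, az
```

```bash
python3 -m handwheel '[{"dx":-0.041,"dy":0.064,"dz":0.006,"ax":0,"ay":0,"az":0.18},{"dx":-0.08,"dy":0.12,"dz":0.01,"ax":0,"ay":0,"az":0.36},{"dx":-0.115,"dy":0.175,"dz":0.016,"ax":0,"ay":0,"az":0.54},{"dx":-0.145,"dy":0.225,"dz":0.021,"ax":0,"ay":0,"az":0.72},{"dx":-0.165,"dy":0.255,"dz":0.025,"ax":0,"ay":0,"az":0.9}]'; python3 go.py .4485 .274 .2 9.4
```

```text
time: 0.78
tool_pos: [0.4052, 0.3344, 0.206]
tool_rot: [0.0, 0.989, 0.146, 0.0]
contact_force: [1.0, -0.8, 0.2]
gripper_width: 1.0
t 0.78 pos [0.4052 0.3344 0.206 ] yaw 16.8 F [ 1.  -0.8  0.2] w 1.0 J [ 0.55 -0.17  1.87 -0.    1.44  0.25]
 d [0.024  0.0703 0.006 ] a [ 0.   -0.    0.13]
```

```bash
python3 -m handwheel '[{"dx":0.024,"dy":0.07,"dz":0.006,"ax":0,"ay":0,"az":0.13},{"dx":0.024,"dy":0.07,"dz":0.066,"ax":0,"ay":0,"az":0.13},{"dx":0.024,"dy":0.07,"dz":0.12,"ax":0,"ay":0,"az":0.13},{"dx":0.024,"dy":0.07,"dz":0.12,"ax":0,"ay":0,"az":0.13}]'
python3 - <<'E'
from h import *
grab('wrist','w1.png')
E
python3 go.py .4485 .274 .024 9.4
```

```text
time: 1.27
tool_pos: [0.444, 0.2744, 0.081]
tool_rot: [0.002, 0.996, 0.085, -0.005]
contact_force: [-1.0, -0.8, 0.6]
gripper_width: 1.0
t 1.32 pos [0.4465 0.2759 0.0847] yaw 9.7 F [0.3 0.1 1.2] w 1.002 J [ 0.41 -0.04  1.97  0.    1.22  0.24]
 d [0.002  0.0021 0.0607] a [0.001 0.005 0.006]
```

View pics/w1.png

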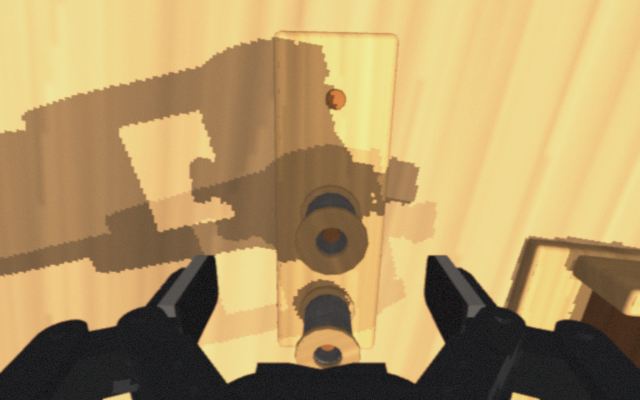

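```bash
cat >> h.py <<'E'
def proj(f,X):
    K=np.array(f['K']);c=(np.array(X)-np.array(f['xyz']))@rot(f['rotation'])
    return (K[0,0]*c[...,0]/-c[...,2]+K[0,2]).round(1),(K[1,1]*-c[...,1]/-c[...,2]+K[1,2]).round(1)
E
python3 - <<'E'
from h import *
f=grab('wrist');s=manip.state()
print(proj(f,s['tool_pos']),proj(f,[.4485,.274,.06]),proj(f,[.46,.2045,.06]),proj(f,[.4485-.019,.274,.06]),proj(f,[.4485+.019,.274,.06]))
P=pts(f); m=(abs(P[...,2]-.06)<.006)
m[:,:220]=0;m[:,425:]=0
n,l=cv2.connectedComponents(m.astype(np.uint8))
for i in range(1,n):
    b=P[l==i]
    if len(b)>50: print(cv2.minEnclosingCircle((b[:,:2]*1000).astype(np.float32)),b[:,2].mean(),len(b))
E
```

```text
(np.float64(326.7), np.float64(262.1)) (np.float64(325.5), np.float64(242.1)) (np.float64(324.4), np.float64(354.5)) (np.float64(289.2), np.float64(236.4)) (np.float64(361.5), np.float64(247.9))
((448.0027160644531, 274.59332275390625), 18.980642318725586) 0.06018128484385408 3235
((458.3394470214844, 206.3435821533203), 18.801979064941406) 0.059812396809954836 2049
```

```bash
python3 -m handwheel '[{"dx":0.001,"dy":0.002,"dz":0.04,"ax":0,"ay":0,"az":0},{"dx":0.001,"dy":0.002,"dz":0.061,"ax":0,"ay":0,"az":0},{"dx":0.001,"dy":0.002,"dz":0.061,"ax":0,"ay":0,"az":0}]';python3 -m handwheel '[{"dx":0,"dy":0,"dz":0,"ax":0,"ay":0,"az":0},{"dx":0,"dy":0,"dz":0,"ax":0,"ay":0,"az":0},{"dx":0,"dy":0,"dz":0,"ax":0,"ay":0,"az":0},{"dx":0,"dy":0,"dz":0,"ax":0,"ay":0,"az":0}]' 160; python3 go.py .485 .0355 .15 -9
```

```text
time: 1.75
tool_pos: [0.45, 0.2755, 0.0268]
tool_rot: [-0.0, 0.996, 0.085, 0.001]
contact_force: [-1.1, 0.7, 0.7]
gripper_width: 1.001
time: 2.25
tool_pos: [0.4505, 0.2754, 0.0274]
tool_rot: [-0.0, 0.996, 0.085, 0.001]
contact_force: [-2.4, -0.6, 7.6]
gripper_width: 0.409
t 2.25 pos [0.4505 0.2754 0.0274] yaw 9.7 F [-2.4 -0.6  7.6] w 0.409 J [0.41 0.04 1.99 0.   1.11 0.24]
 d [-0.0063  0.2422 -0.1228] a [-0.001 -0.002  0.327]
```

```bash
python3 -m handwheel '[{"dx":0,"dy":0,"dz":0,"ax":0,"ay":0,"az":0},{"dx":0,"dy":0,"dz":-0.03,"ax":0,"ay":0,"az":0},{"dx":0,"dy":0,"dz":-0.08,"ax":0,"ay":0,"az":0},{"dx":0,"dy":0,"dz":-0.123,"ax":0,"ay":0,"az":0},{"dx":0,"dy":0,"dz":-0.123,"ax":0,"ay":0,"az":0}]'; python3 go.py .485 .0355 .15 -9;python3 - <<'E'
from h import *
grab('wrist','w2.png')
E
```

```text
time: 2.88
tool_pos: [0.4521, 0.276, 0.1538]
tool_rot: [-0.002, 0.996, 0.085, 0.005]
contact_force: [-0.1, 0.6, -0.7]
gripper_width: 0.41
t 2.88 pos [0.4521 0.276  0.1538] yaw 9.7 F [-0.1  0.6 -0.7] w 0.41 J [ 0.41 -0.12  1.92  0.    1.34  0.24]
 d [-0.0084  0.2426  0.0031] a [-0.004 -0.009  0.327]
```

View pics/w2.png

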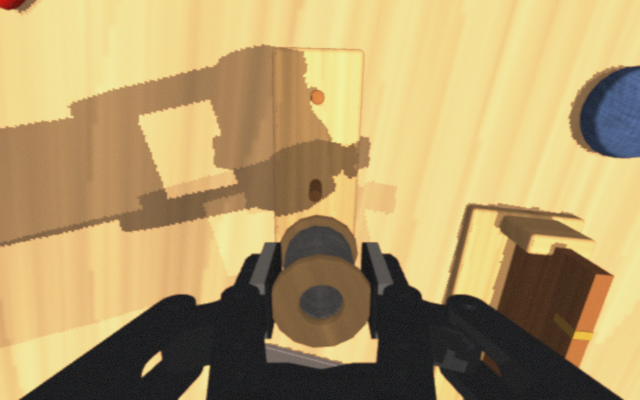

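The reel is held between the pads at (320,290). The stand below shows two bare posts at (317,97) and (316,190). Moving to the tray.

```bash
python3 -m handwheel '[{"dx":-0.002,"dy":0.06,"dz":0,"ax":0,"ay":0,"az":0.08},{"dx":-0.004,"dy":0.12,"dz":0,"ax":0,"ay":0,"az":0.16},{"dx":-0.006,"dy":0.18,"dz":0,"ax":0,"ay":0,"az":0.25},{"dx":-0.008,"dy":0.243,"dz":0.0,"ax":0,"ay":0,"az":0.327},{"dx":-0.008,"dy":0.243,"dz":0.0,"ax":0,"ay":0,"az":0.327}]'
python3 - <<'E'
import fit
from h import *
f=grab('scene','s1.png');fit.run(f)
E
python3 go.py .485 .0355 .022 -9
```

```text
time: 3.55
tool_pos: [0.4818, 0.0304, 0.1466]
tool_rot: [0.0, 0.997, -0.082, -0.001]
contact_force: [-0.0, 0.6, -0.4]
gripper_width: 0.408
batten top ((645.094482421875, 118.5049057006836), (18.623563766479492, 299.7646789550781), 3.6798810958862305) z 0.09828981057313835 735
rack ((489.94091796875, -348.6123352050781), (46.035728454589844, 357.3546447753906), 88.361572265625) 309
 handle [ 0.3879 -0.4887  0.1253] y -0.5 -0.478 zmax 0.14 245
 handle [ 0.4402 -0.3541  0.1221] y -0.36 -0.349 zmax 0.134 45
 handle [ 0.6096 -0.4878  0.1251] y -0.493 -0.477 zmax 0.14 450
 handle [ 0.5048 -0.3582  0.1225] y -0.364 -0.352 zmax 0.131 52
 handle [ 0.5091 -0.3035  0.1226] y -0.309 -0.3 zmax 0.13 28
 handle [ 0.569  -0.3627  0.122 ] y -0.37 -0.357 zmax 0.132 58
 handle [ 0.574  -0.3071  0.1236] y -0.313 -0.303 zmax 0.131 31
 handle [ 0.6343 -0.3666  0.1222] y -0.373 -0.361 zmax 0.131 66
 handle [ 0.639  -0.3111  0.1238] y -0.316 -0.307 zmax 0.132 35
tray rim ((478.90057373046875, -9.089248657226562), (201.5655517578125, 144.69554138183594), 82.02536010742188) 443
 reel (460.7067565917969, 204.61630249023438) 19.106504440307617 91 0.05829591802574982
t 3.6 pos [0.4816 0.0323 0.1466] yaw -9.2 F [ 0.1  1.  -0.1] w 0.408 J [-0.09 -0.23  2.02  0.    1.35  0.07]
 d [ 0.0032 -0.0037  0.1246] a [-0.     0.003 -0.004]
```

```bash
python3 -m handwheel '[{"dx":0.003,"dy":-0.004,"dz":0.05,"ax":0,"ay":0,"az":0},{"dx":0.003,"dy":-0.004,"dz":0.1,"ax":0,"ay":0,"az":0},{"dx":0.003,"dy":-0.004,"dz":0.125,"ax":0,"ay":0,"az":0},{"dx":0.003,"dy":-0.004,"dz":0.125,"ax":0,"ay":0,"az":0}]';python3 -m handwheel '[{"dx":0,"dy":0,"dz":0,"ax":0,"ay":0,"az":0},{"dx":0,"dy":0,"dz":0,"ax":0,"ay":0,"az":0},{"dx":0,"dy":0,"dz":0,"ax":0,"ay":0,"az":0},{"dx":0,"dy":0,"dz":-0.05,"ax":0,"ay":0,"az":0},{"dx":0,"dy":0,"dz":-0.1,"ax":0,"ay":0,"az":0}]' 60;python3 go.py .459 .2055 .13 9.4
```

```text
time: 4.1
tool_pos: [0.483, 0.0392, 0.02]
tool_rot: [-0.0, 0.997, -0.077, -0.004]
contact_force: [0.8, -0.7, -1.2]
gripper_width: 0.404
time: 4.72
tool_pos: [0.4856, 0.0374, 0.1244]
tool_rot: [-0.0, 0.997, -0.079, -0.0]
contact_force: [0.4, 0.2, 0.1]
gripper_width: 0.765
t 4.72 pos [0.4856 0.0374 0.1244] yaw -9.0 F [0.4 0.2 0.1] w 0.765 J [-0.08 -0.19  2.03  0.    1.31  0.08]
 d [-0.0526 -0.1619 -0.0056] a [-0.     0.001 -0.321]
```

```bash
python3 - <<'E'
from h import *
grab('wrist','w3.png')
E
python3 -m handwheel '[{"dx":-0.017,"dy":-0.054,"dz":-0.005,"ax":0,"ay":0,"az":-0.1},{"dx":-0.035,"dy":-0.108,"dz":-0.005,"ax":0,"ay":0,"az":-0.2},{"dx":-0.053,"dy":-0.162,"dz":-0.005,"ax":0,"ay":0,"az":-0.32},{"dx":-0.053,"dy":-0.162,"dz":-0.005,"ax":0,"ay":0,"az":-0.32},{"dx":-0.053,"dy":-0.162,"dz":-0.005,"ax":0,"ay":0,"az":-0.32}]' 0;python3 go.py .459 .2055 .026 9.4
```

```text
time: 5.4
tool_pos: [0.4592, 0.2056, 0.1285]
tool_rot: [0.0, 0.997, 0.082, 0.0]
contact_force: [-0.3, -0.3, -0.8]
gripper_width: 1.001
t 5.4 pos [0.4592 0.2056 0.1285] yaw 9.4 F [-0.3 -0.3 -0.8] w 1.001 J [ 0.27 -0.16  1.99 -0.    1.31  0.11]
 d [-3.000e-04  1.000e-04  1.025e-01] a [ 0.    -0.001 -0.001]
```

View pics/w3.png

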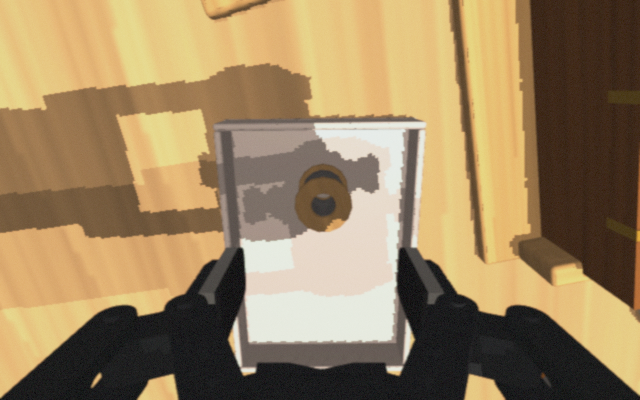

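The first reel stands upright in the tray at (323,200). Now the second reel.

```bash
python3 -m handwheel '[{"dx":0,"dy":0,"dz":0.05,"ax":0,"ay":0,"az":0},{"dx":0,"dy":0,"dz":0.101,"ax":0,"ay":0,"az":0},{"dx":0,"dy":0,"dz":0.101,"ax":0,"ay":0,"az":0},{"dx":0,"dy":0,"dz":0.101,"ax":0,"ay":0,"az":0}]';python3 -m handwheel '[{"dx":0,"dy":0,"dz":0,"ax":0,"ay":0,"az":0},{"dx":0,"dy":0,"dz":0,"ax":0,"ay":0,"az":0},{"dx":0,"dy":0,"dz":0,"ax":0,"ay":0,"az":0},{"dx":0,"dy":0,"dz":0,"ax":0,"ay":0,"az":0},{"dx":0,"dy":0,"dz":0,"ax":0,"ay":0,"az":0}]' 160; python3 -m handwheel '[{"dx":0,"dy":0,"dz":-0.03,"ax":0,"ay":0,"az":0},{"dx":0,"dy":0,"dz":-0.08,"ax":0,"ay":0,"az":0},{"dx":0,"dy":0,"dz":-0.123,"ax":0,"ay":0,"az":0},{"dx":0,"dy":0,"dz":-0.123,"ax":0,"ay":0,"az":0}]'; python3 go.py .472 -.053 .15 -9
```

```text
time: 5.9
tool_pos: [0.4606, 0.2052, 0.029]
tool_rot: [-0.0, 0.997, 0.081, 0.001]
contact_force: [-0.1, 0.1, 1.3]
gripper_width: 0.998
time: 6.52
tool_pos: [0.4602, 0.2061, 0.0292]
tool_rot: [-0.0, 0.997, 0.082, 0.001]
contact_force: [-3.2, -1.1, 6.5]
gripper_width: 0.411
time: 7.02
tool_pos: [0.462, 0.2066, 0.1556]
tool_rot: [-0.001, 0.997, 0.082, 0.005]
contact_force: [0.1, -0.4, -0.3]
gripper_width: 0.404
t 7.03 pos [0.462  0.2066 0.1556] yaw 9.4 F [ 0.1 -0.4 -0.3] w 0.404 J [ 0.27 -0.18  1.97 -0.    1.35  0.11]
 d [-0.0324  0.2578  0.005 ] a [-0.003 -0.009  0.32 ]
```

```bash
python3 -m handwheel '[{"dx":-0.008,"dy":0.06,"dz":0,"ax":0,"ay":0,"az":0.08},{"dx":-0.016,"dy":0.12,"dz":0,"ax":0,"ay":0,"az":0.16},{"dx":-0.024,"dy":0.18,"dz":0,"ax":0,"ay":0,"az":0.25},{"dx":-0.032,"dy":0.24,"dz":0.0,"ax":0,"ay":0,"az":0.32},{"dx":-0.032,"dy":0.258,"dz":0.0,"ax":0,"ay":0,"az":0.32}]'
python3 - <<'E'
from h import *
grab('wrist','w4.png')
E
python3 go.py .472 -.053 .021 -9
```

```text
time: 7.65
tool_pos: [0.4686, -0.0566, 0.1493]
tool_rot: [-0.0, 0.997, -0.08, -0.001]
contact_force: [0.3, -0.3, 0.2]
gripper_width: 0.412
t 7.7 pos [ 0.4691 -0.057   0.1495] yaw -9.2 F [-0.6 -0.9 -0.7] w 0.406 J [-0.28 -0.26  2.04 -0.    1.36 -0.12]
 d [ 0.0023 -0.0045  0.1285] a [ 0.001  0.001 -0.003]
```

View pics/w4.png

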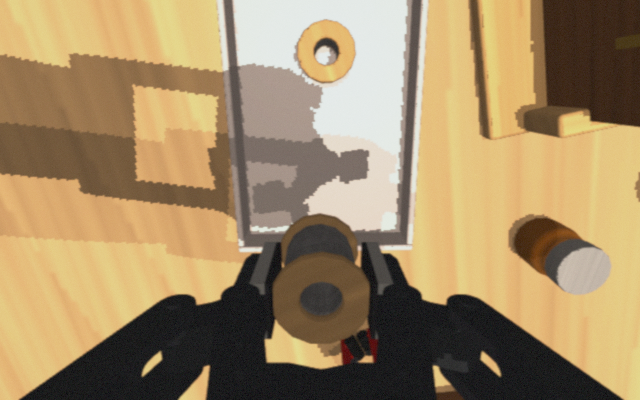

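```bash
python3 -m handwheel '[{"dx":0.002,"dy":-0.005,"dz":0.05,"ax":0,"ay":0,"az":0},{"dx":0.002,"dy":-0.005,"dz":0.1,"ax":0,"ay":0,"az":0},{"dx":0.002,"dy":-0.005,"dz":0.128,"ax":0,"ay":0,"az":0},{"dx":0.002,"dy":-0.005,"dz":0.128,"ax":0,"ay":0,"az":0}]';python3 -m handwheel '[{"dx":0,"dy":0,"dz":0,"ax":0,"ay":0,"az":0},{"dx":0,"dy":0,"dz":0,"ax":0,"ay":0,"az":0},{"dx":0,"dy":0,"dz":0,"ax":0,"ay":0,"az":0},{"dx":0,"dy":0,"dz":-0.06,"ax":0,"ay":0,"az":0},{"dx":0,"dy":0,"dz":-0.12,"ax":0,"ay":0,"az":0}]' 60;python3 -m handwheel '[{"dx":0,"dy":-0.06,"dz":-0.15,"ax":0,"ay":0,"az":0},{"dx":0,"dy":-0.12,"dz":-0.15,"ax":0,"ay":0,"az":0},{"dx":0,"dy":-0.14,"dz":-0.15,"ax":0,"ay":0,"az":0},{"dx":0,"dy":-0.14,"dz":-0.15,"ax":0,"ay":0,"az":0}]' 0
python3 - <<'E'
from h import *
f=grab('wrist','w5.png')
P=pts(f)
E
python3 go.py .48 -.2 .3 -93.6
```

```text
time: 8.2
tool_pos: [0.4699, -0.0474, 0.0195]
tool_rot: [-0.001, 0.997, -0.077, -0.003]
contact_force: [0.8, -0.4, -0.6]
gripper_width: 0.409
time: 8.82
tool_pos: [0.4715, -0.0494, 0.1434]
tool_rot: [-0.0, 0.997, -0.079, -0.001]
contact_force: [0.9, -0.9, 1.4]
gripper_width: 0.764
time: 9.32
tool_pos: [0.495, 0.091, 0.2963]
tool_rot: [-0.001, 0.997, -0.077, 0.003]
contact_force: [-0.1, -0.8, -0.6]
gripper_width: 1.001
t 9.38 pos [0.4955 0.0921 0.2972] yaw -8.8 F [-0.4  0.6  1.4] w 1.001 J [ 0.04 -0.28  1.81  0.    1.6   0.19]
 d [ 0.0294  0.2911 -0.0036] a [-0.008 -0.003  1.48 ]
```

View pics/w5.png

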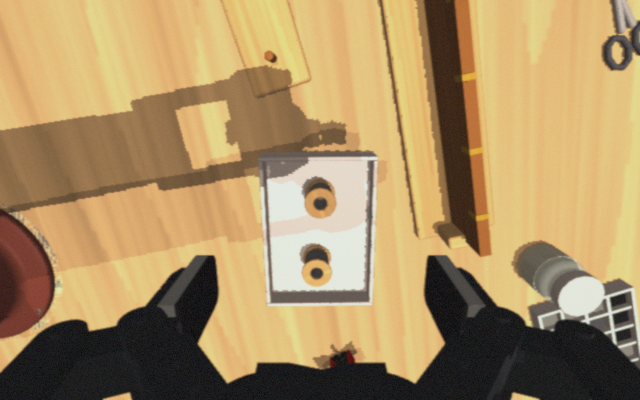

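Both reels are standing in the tray at (320,200) and (316,268). Now to the rack, for a look from above.

```bash
python3 go.py .43 -.345 .3 -93.6; python3 -m handwheel '[{"dx":0.005,"dy":0.06,"dz":0,"ax":0,"ay":0,"az":0.18},{"dx":0.008,"dy":0.12,"dz":0,"ax":0,"ay":0,"az":0.36},{"dx":0.01,"dy":0.18,"dz":0,"ax":0,"ay":0,"az":0.54},{"dx":0.01,"dy":0.24,"dz":0,"ax":0,"ay":0,"az":0.72},{"dx":0.01,"dy":0.30,"dz":0,"ax":0,"ay":0,"az":0.9}]'; python3 go.py .43 -.345 .3 -93.6
```

```text
t 9.38 pos [0.4955 0.0921 0.2972] yaw -8.8 F [-0.4  0.6  1.4] w 1.001 J [ 0.04 -0.28  1.81  0.    1.6   0.19]
 d [ 0.0022  0.442  -0.0042] a [-0.008 -0.003  1.48 ]
time: 10.0
tool_pos: [0.4559, -0.2113, 0.2922]
tool_rot: [0.0, 0.862, -0.507, 0.0]
contact_force: [0.4, -0.1, -1.1]
gripper_width: 0.998
t 10.0 pos [ 0.4559 -0.2113  0.2922] yaw -60.9 F [ 0.4 -0.1 -1.1] w 0.998 J [-0.58 -0.27  1.81 -0.    1.6   0.48]
 d [ 0.1043  0.0876 -0.0078] a [-0.   -0.    0.57]
```

```bash
python3 -m handwheel '[{"dx":0.035,"dy":0.03,"dz":-0.002,"ax":0,"ay":0,"az":0.18},{"dx":0.07,"dy":0.06,"dz":-0.005,"ax":0,"ay":0,"az":0.36},{"dx":0.104,"dy":0.088,"dz":-0.008,"ax":0,"ay":0,"az":0.54},{"dx":0.104,"dy":0.088,"dz":-0.008,"ax":0,"ay":0,"az":0.57},{"dx":0.104,"dy":0.088,"dz":-0.008,"ax":0,"ay":0,"az":0.57}]'
python3 - <<'E'
from h import *
f=grab('wrist','w6.png')
np.savez('/tmp/wr',**{k:f[k] for k in ['image','z_map','K','xyz','rotation']})
E
python3 go.py .43 -.345 .3 -93.6
```

```text
time: 10.62
tool_pos: [0.4311, -0.3427, 0.2999]
tool_rot: [0.0, -0.687, 0.727, 0.0]
contact_force: [-0.5, 0.4, -0.9]
gripper_width: 1.001
t 10.68 pos [ 0.4313 -0.3423  0.3001] yaw -93.1 F [-0.3 -0.3 -0.1] w 0.999 J [-0.81 -0.16  1.7   0.    1.6   0.82]
 d [0.0028 0.0012 0.0001] a [0.    0.    0.008]
```

View pics/w6.png

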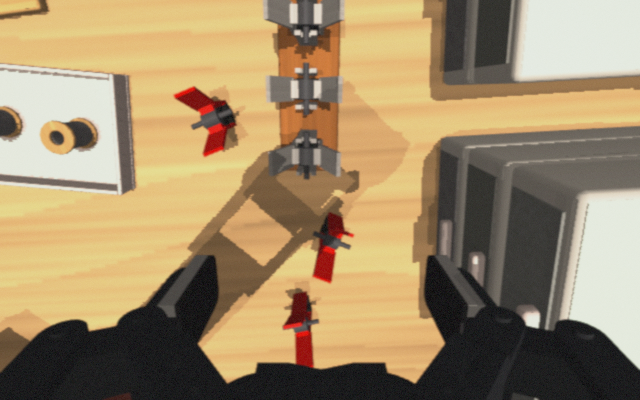

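The wrist view shows three rack clamps from above at about (306,10), (305,90) and (305,160). The red decoys are off the rack at (212,115), (330,245) and (300,330). Now measuring the handle tops.

```bash
cat > clamps.py <<'E'
from h import *
def run(f,zlo=.118,zhi=.14):
    P=pts(f);hsv=cv2.cvtColor(f['image'],cv2.COLOR_BGR2HSV)
    m=(P[...,2]>zlo)&(P[...,2]<zhi)&(P[...,1]>-.46)&(P[...,1]<-.28)&(P[...,0]>.35)&(P[...,0]<.75)&(hsv[...,1]<90)
    n,l=cv2.connectedComponents(m.astype(np.uint8));o=[]
    for i in range(1,n):
        b=P[l==i]
        if len(b)>25:
            t=b[b[:,2]>b[:,2].max()-.006]
            u=np.argwhere(l==i).mean(0)
            o.append((b,t,u));print('px',u[::-1].round(),'n',len(b),'x %.4f..%.4f y %.4f..%.4f z %.4f'%(*np.percentile(b[:,0],[3,97]),*np.percentile(b[:,1],[2,98]),b[:,2].max()),'top mean',t.mean(0).round(4))
    return o
if __name__=='__main__': run(dict(np.load('/tmp/wr.npz')))
E
python3 clamps.py
python3 - <<'E'
from h import *
f=dict(np.load('/tmp/wr.npz'));print(f['z_map'][80:170:10,280:345:5].round(3))
P=pts(f); m=(abs(P[...,2]-.016)<.003)&(P[...,1]<-.28)&(P[...,1]>-.43)&(P[...,0]>.38)
hsv=cv2.cvtColor(f['image'],cv2.COLOR_BGR2HSV); m&=hsv[...,1]>130
b=P[m];print(len(b),np.percentile(b[:,1],[2,98]),np.percentile(b[:,0],[2,98]),b[:,2].mean())
r=cv2.minAreaRect((b[:,:2]*1000).astype(np.float32));print(r)
E
python3 -c "
import cv2
im=cv2.imread('pics/w6.png')[0:190,240:370];cv2.imwrite('pics/w6c.png',cv2.resize(im,None,fx=3.1,fy=3.1,interpolation=2))"
```

```text
px [269.  10.] n 266 x 0.5596..0.5740 y -0.3118..-0.3029 z 0.1329 top mean [ 0.5664 -0.3056  0.1303]
px [338.  10.] n 243 x 0.5559..0.5707 y -0.3672..-0.3588 z 0.1333 top mean [ 0.5627 -0.3648  0.1304]
px [271.  88.] n 320 x 0.4957..0.5161 y -0.3078..-0.2988 z 0.1331 top mean [ 0.5063 -0.3016  0.1303]
px [336.  89.] n 284 x 0.4923..0.5124 y -0.3634..-0.3547 z 0.1331 top mean [ 0.5022 -0.3608  0.1304]
px [274. 162.] n 268 x 0.4309..0.4520 y -0.3034..-0.2949 z 0.1335 top mean [ 0.4416 -0.2976  0.1304]
px [335. 163.] n 252 x 0.4272..0.4483 y -0.3598..-0.3505 z 0.1331 top mean [ 0.4378 -0.3566  0.1305]
[[0.    0.324 0.332 0.332 0.33  0.331 0.33  0.373 0.334 0.323 0.312 0.301
  0.297]
 [0.315 0.326 0.335 0.335 0.332 0.331 0.333 0.336 0.335 0.324 0.315 0.304
  0.301]
 [0.32  0.327 0.337 0.413 0.413 0.34  0.414 0.414 0.339 0.327 0.316 0.303
  0.302]
 [0.417 0.416 0.416 0.416 0.416 0.342 0.415 0.416 0.415 0.415 0.415 0.415
  0.432]
 [0.    0.418 0.419 0.421 0.418 0.419 0.418 0.419 0.419 0.421 0.419 0.418
  0.433]
 [0.424 0.422 0.422 0.423 0.413 0.413 0.413 0.414 0.421 0.421 0.422 0.423
  0.437]
 [0.426 0.425 0.425 0.393 0.346 0.351 0.344 0.345 0.395 0.426 0.425 0.426
  0.44 ]
 [0.329 0.339 0.349 0.35  0.349 0.348 0.349 0.352 0.352 0.337 0.327 0.327
  0.445]
 [0.331 0.34  0.352 0.355 0.353 0.351 0.35  0.355 0.353 0.34  0.329 0.318
  0.317]]
4388 [-0.36669324 -0.29622783] [0.43767914 0.56838717] 0.016521043479049733
((501.62420654296875, -330.7915344238281), (69.98682403564453, 189.5583038330078), 86.24539947509766)
```

View pics/w6c.png

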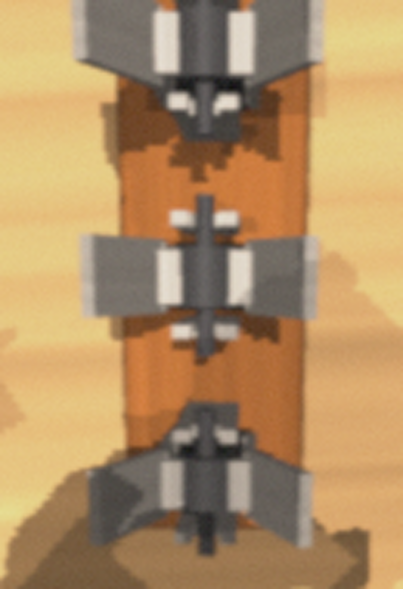

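```bash
python3 go.py .4397 -.3271 .15 -93.6 .4397 -.3271 .095 -93.6
```

```text
t 10.68 pos [ 0.4313 -0.3423  0.3001] yaw -93.1 F [-0.3 -0.3 -0.1] w 0.999 J [-0.81 -0.16  1.7   0.    1.6   0.82]
 d [-0.0156 -0.0076  0.1501] a [0.    0.    0.008]
t 10.68 pos [ 0.4313 -0.3423  0.3001] yaw -93.1 F [-0.3 -0.3 -0.1] w 0.999 J [-0.81 -0.16  1.7   0.    1.6   0.82]
 d [-0.0155 -0.0076  0.2051] a [0.    0.    0.008]
```

```bash
python3 -m handwheel '[{"dx":-0.0155,"dy":-0.0075,"dz":0.05,"ax":0,"ay":0,"az":0.008},{"dx":-0.0155,"dy":-0.0075,"dz":0.1,"ax":0,"ay":0,"az":0.008},{"dx":-0.0155,"dy":-0.0075,"dz":0.14,"ax":0,"ay":0,"az":0.008},{"dx":-0.0155,"dy":-0.0075,"dz":0.15,"ax":0,"ay":0,"az":0.008},{"dx":-0.0155,"dy":-0.0075,"dz":0.15,"ax":0,"ay":0,"az":0.008}]'
python3 - <<'E'
from h import *
f=grab('wrist','w7.png')
E
python3 go.py .4397 -.3271 .095 -93.6
```

```text
time: 11.3
tool_pos: [0.4402, -0.3274, 0.1508]
tool_rot: [0.0, -0.685, 0.729, -0.0]
contact_force: [-0.1, -0.0, 0.3]
gripper_width: 0.999
t 11.35 pos [ 0.4407 -0.3281  0.1521] yaw -93.6 F [ 0.7 -0.1 -0. ] w 1.002 J [-0.78 -0.07  1.87  0.    1.34  0.86]
 d [-0.001   0.0012  0.0571] a [-0.002 -0.002 -0.   ]
```

View pics/w7.png

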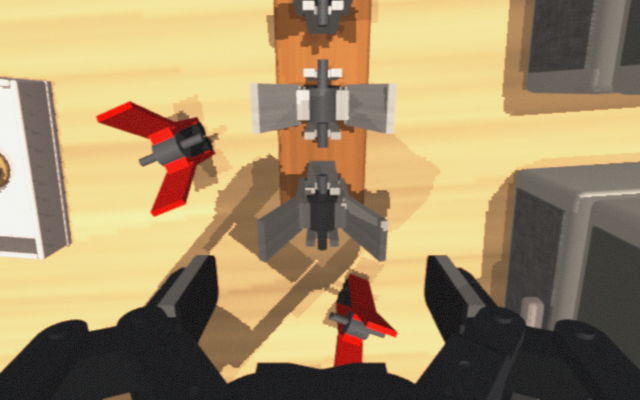

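The clamp's handle tops are at (262,240) and (384,240), centred between the finger tips at (212,262) and (432,262).

```bash
python3 - <<'E'
from h import *
import clamps
f=grab('wrist');clamps.run(f)
E
python3 -m handwheel '[{"dx":-0.001,"dy":0.001,"dz":0.03,"ax":0,"ay":0,"az":0},{"dx":-0.001,"dy":0.001,"dz":0.057,"ax":0,"ay":0,"az":0},{"dx":-0.001,"dy":0.001,"dz":0.057,"ax":0,"ay":0,"az":0}]'; python3 -m handwheel '[{"dx":0,"dy":0,"dz":0,"ax":0,"ay":0,"az":0},{"dx":0,"dy":0,"dz":0,"ax":0,"ay":0,"az":0},{"dx":0,"dy":0,"dz":0,"ax":0,"ay":0,"az":0},{"dx":0,"dy":0,"dz":0,"ax":0,"ay":0,"az":0}]' 130
python3 - <<'E'
from h import *
f=grab('wrist','w8.png')
E
```

```text
px [260. 109.] n 1133 x 0.4956..0.5161 y -0.3080..-0.2990 z 0.1329 top mean [ 0.5061 -0.3019  0.1303]
px [380. 109.] n 1123 x 0.4920..0.5126 y -0.3638..-0.3548 z 0.1333 top mean [ 0.5023 -0.361   0.1304]
px [267. 236.] n 874 x 0.4310..0.4522 y -0.3037..-0.2950 z 0.1331 top mean [ 0.4421 -0.2977  0.1304]
px [374. 235.] n 870 x 0.4277..0.4486 y -0.3596..-0.3507 z 0.1337 top mean [ 0.4383 -0.3568  0.1305]
time: 11.78
tool_pos: [0.4385, -0.3264, 0.093]
tool_rot: [-0.0, -0.684, 0.729, 0.001]
contact_force: [0.4, -0.1, 0.6]
gripper_width: 0.999
time: 12.28
tool_pos: [0.4422, -0.331, 0.1009]
tool_rot: [-0.001, -0.684, 0.729, -0.006]
contact_force: [-2.8, -0.9, 15.1]
gripper_width: 0.492
```

View pics/w8.png

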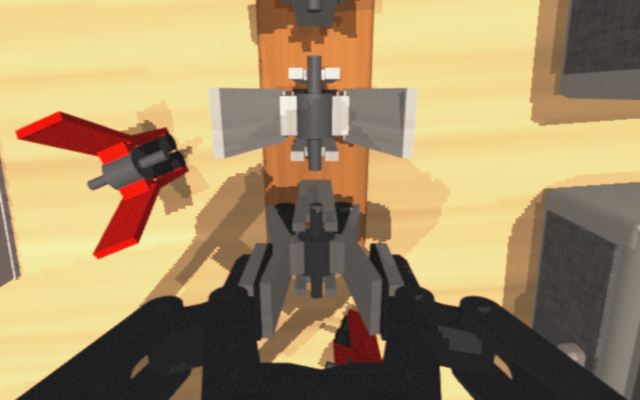

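The handles are gripped at (270,290) and (365,290), partly squeezed. Squeezing further.

```bash
python3 -m handwheel '[{"dx":0,"dy":0,"dz":0,"ax":0,"ay":0,"az":0},{"dx":0,"dy":0,"dz":0,"ax":0,"ay":0,"az":0},{"dx":0,"dy":0,"dz":0,"ax":0,"ay":0,"az":0}]' 146; python3 -m handwheel '[{"dx":0,"dy":0,"dz":-0.03,"ax":0,"ay":0,"az":0},{"dx":0,"dy":0,"dz":-0.06,"ax":0,"ay":0,"az":0},{"dx":0,"dy":0,"dz":-0.12,"ax":0,"ay":0,"az":0},{"dx":0,"dy":0,"dz":-0.15,"ax":0,"ay":0,"az":0},{"dx":0,"dy":0,"dz":-0.15,"ax":0,"ay":0,"az":0}]';python3 - <<'E'
from h import *
f=grab('wrist','w9.png');g=grab('scene','s9.png');print(proj(g,manip.state()['tool_pos']))
h=grab('side','d9.png');print(proj(h,manip.state()['tool_pos']))
a=f['image'];b=g['image'][80:230,90:250];b=cv2.resize(b,None,fx=2.67,fy=2.67)
cv2.imwrite('pics/c9.png',np.hstack([a[:,120:520],b[:400]]))
E
```

```text
time: 12.7
tool_pos: [0.4425, -0.3314, 0.1016]
tool_rot: [-0.001, -0.684, 0.729, -0.007]
contact_force: [-2.9, -1.3, 18.3]
gripper_width: 0.43
time: 13.32
tool_pos: [0.4406, -0.3284, 0.2489]
tool_rot: [0.0, -0.684, 0.729, -0.005]
contact_force: [-0.1, -0.1, -0.8]
gripper_width: 0.43
(np.float64(188.0), np.float64(125.4))
(np.float64(376.2), np.float64(93.0))
```

View pics/c9.png

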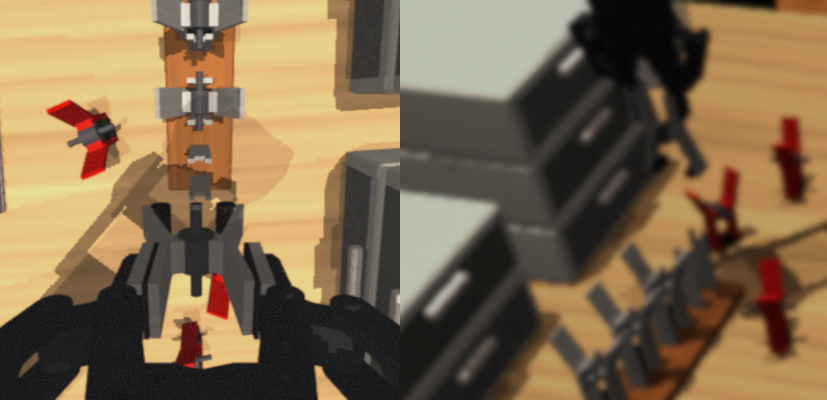

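```bash
cat > held.py <<'E'
from h import *
def run(f):
    s=manip.state();A=rot(s['tool_rot']);P=(pts(f)-s['tool_pos'])@A   # tool coords; z ahead
    hsv=cv2.cvtColor(f['image'],cv2.COLOR_BGR2HSV)
    for z0,z1 in [(-.04,-.03),(-.03,-.02),(-.02,-.01),(-.01,0),(0,.01),(.01,.02),(.02,.03),(.03,.04),(.04,.05),(.05,.06),(.06,.07)]:
        m=(P[...,2]>z0)&(P[...,2]<z1)&(abs(P[...,0])<.045)&(abs(P[...,1])<.03)&(hsv[...,1]<110)
        if m.sum()<5: print(z0,'-');continue
        b=P[m]*1000; x=b[:,0]; h,e=np.histogram(x,np.arange(-45,46,3))
        print(int(z0*1000),'n',len(b),'y',np.percentile(b[:,1],[5,95]).round(0),' '.join(f'{int(e[i])}:{h[i]}' for i in range(len(h)) if h[i]>max(2,.02*len(b))))
if __name__=='__main__': run(grab('wrist'))
E
python3 held.py; python3 go.py .4397 -.33 .3 -93.6
```

```text
-40 n 2928 y [-11.  11.] -27:69 -24:161 -21:506 -18:661 12:327 15:617 18:279 21:141
-30 n 1586 y [-11.   9.] -33:81 -30:90 -27:49 -24:105 -21:118 -18:219 -15:57 12:361 15:108 18:105 21:97 24:46 27:104 30:46
-20 n 1272 y [-11.   9.] -33:48 -30:83 -27:42 -24:79 -21:94 -18:110 -15:114 9:153 12:166 15:72 18:78 21:81 24:40 27:85 30:27
-10 n 635 y [-11.  10.] -24:32 -21:49 -18:66 -15:115 9:222 12:58 15:15 18:24 21:26
0 n 2335 y [-8. 11.] -18:51 -15:278 -12:231 -9:241 -6:315 -3:289 0:270 3:216 6:246 9:154
10 n 953 y [-21.  23.] -24:47 -21:55 -15:22 -12:44 -9:52 -6:264 -3:275 0:49 3:40 6:30 12:40
20 n 254 y [-7.  3.] -27:76 -24:53 -21:7 -9:6 12:31 15:70
30 n 277 y [-7.  8.] -33:17 -30:96 -27:32 15:31 18:94
40 n 797 y [-8.  8.] -36:38 -33:90 -30:43 -27:58 -24:106 -21:95 9:104 12:97 15:50 18:42 21:73
50 n 379 y [-8.  9.] -36:50 -33:10 -30:15 -27:18 -24:17 -21:33 6:36 9:60 12:23 15:23 18:23 21:41 24:30
0.06 -
t 13.53 pos [ 0.4382 -0.3261  0.2414] yaw -93.7 F [ 0.1  0.1 -0.9] w 0.428 J [-0.78 -0.14  1.78 -0.    1.5   0.86]
 d [ 0.0037 -0.0016 -0.0586] a [ 0.002  0.002 -0.001]
```

The clamp is held with its jaws about 27 mm apart and the pin about 13 mm ahead of the TCP. Jaw centre is about -4 mm in tool x. Carrying it to the frame.

```bash
python3 -m handwheel '[{"dx":-0.03,"dy":-0.02,"dz":-0.03,"ax":0,"ay":0,"az":-0.15},{"dx":-0.085,"dy":-0.04,"dz":-0.03,"ax":0,"ay":0,"az":-0.32},{"dx":-0.14,"dy":-0.06,"dz":-0.03,"ax":0,"ay":0,"az":-0.5},{"dx":-0.195,"dy":-0.08,"dz":-0.03,"ax":0,"ay":0,"az":-0.68},{"dx":-0.25,"dy":-0.1,"dz":-0.03,"ax":0,"ay":0,"az":-0.85}]';python3 go.py .6413 .19 .27 3.64
```

```text
time: 14.15
tool_pos: [0.5544, -0.0817, 0.2711]
tool_rot: [0.0, 0.925, -0.38, -0.002]
contact_force: [0.4, -1.0, -1.6]
gripper_width: 0.433
t 14.15 pos [ 0.5544 -0.0817  0.2711] yaw -44.7 F [ 0.4 -1.  -1.6] w 0.433 J [-0.28 -0.12  1.72 -0.    1.55  0.5 ]
 d [-0.1292 -0.2543  0.0011] a [ 0.     0.003 -0.843]
```

```bash
python3 -m handwheel '[{"dx":-0.03,"dy":-0.05,"dz":0,"ax":0,"ay":0,"az":-0.17},{"dx":-0.06,"dy":-0.1,"dz":0,"ax":0,"ay":0,"az":-0.34},{"dx":-0.09,"dy":-0.15,"dz":0,"ax":0,"ay":0,"az":-0.51},{"dx":-0.11,"dy":-0.2,"dz":0,"ax":0,"ay":0,"az":-0.68},{"dx":-0.129,"dy":-0.254,"dz":0.0,"ax":0,"ay":0,"az":-0.843}]';python3 -m handwheel '[{"dx":0,"dy":0,"dz":0,"ax":0,"ay":0,"az":0}]'
python3 - <<'E'
from h import *
f=grab('wrist','w10.png');np.savez('/tmp/wf',**{k:f[k] for k in ['image','z_map','K','xyz','rotation']})
P=pts(f);hsv=cv2.cvtColor(f['image'],cv2.COLOR_BGR2HSV)
m=(P[...,2]>.093)&(P[...,2]<.108)&(P[...,0]>.6)&(P[...,0]<.69)
b=P[m];print(len(b),cv2.minAreaRect((b[:,:2]*1000).astype(np.float32)),b[:,2].mean())
mm=m&(hsv[...,0]>20)&(hsv[...,0]<35)&(hsv[...,1]>120)
n,l=cv2.connectedComponents(mm.astype(np.uint8))
for i in range(1,n):
    q=P[l==i]
    if len(q)>15: print('brass',np.argwhere(l==i).mean(0)[::-1].round(),q.mean(0).round(4),len(q))
E
python3 go.py .6413 .2228 .27 3.64
```

```text
time: 14.78
tool_pos: [0.6426, 0.1888, 0.2709]
tool_rot: [0.0, 0.999, 0.032, -0.002]
contact_force: [-0.1, 0.1, -0.4]
gripper_width: 0.435
time: 14.9
tool_pos: [0.6426, 0.1904, 0.2696]
tool_rot: [0.0, 1.0, 0.031, -0.002]
contact_force: [0.8, -1.1, -1.3]
gripper_width: 0.425
2531 ((643.4674682617188, 121.42078399658203), (12.637269020080566, 294.9529113769531), 3.522785186767578) 0.10055869642329357
brass [320. 337.] [0.6506 0.0145 0.101 ] 28
t 14.95 pos [0.6423 0.1885 0.2701] yaw 3.4 F [-0.4  0.  -1.2] w 0.426 J [ 0.17  0.14  1.46 -0.    1.55  0.11]
 d [ 0.0011 -0.0343  0.    ] a [ 0.001  0.005 -0.003]
```

View pics/w10.png

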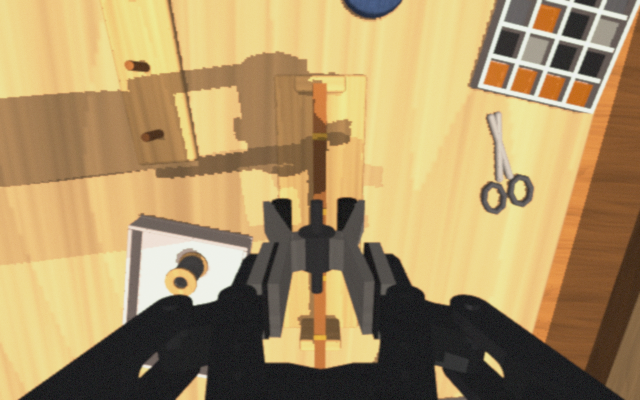

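The batten runs along column 318, and the clamp's jaws straddle it at columns 278 and 348. A brass mark shows at (320,136). Moving over the far mark.

```bash
python3 -m handwheel '[{"dx":0.001,"dy":-0.02,"dz":0.03,"ax":0,"ay":0,"az":-0.003},{"dx":0.001,"dy":-0.034,"dz":0.065,"ax":0,"ay":0,"az":-0.003},{"dx":0.001,"dy":-0.034,"dz":0.07,"ax":0,"ay":0,"az":-0.003},{"dx":0.001,"dy":-0.034,"dz":0.07,"ax":0,"ay":0,"az":-0.003}]'
python3 - <<'E'
from h import *
import held
f=grab('wrist','w11.png');held.run(f)
s=manip.state();print(s['tool_pos'])
g=grab('scene');u,v=proj(g,s['tool_pos']);u,v=int(u),int(v);print(u,v);cv2.imwrite('pics/s11.png',cv2.resize(g['image'][v-50:v+50,u-70:u+70],None,fx=5,fy=5))
E
python3 go.py .6415 .2228 .119 3.64
```

```text
time: 15.45
tool_pos: [0.6419, 0.2199, 0.2032]
tool_rot: [0.0, 1.0, 0.03, -0.0]
contact_force: [0.5, -0.9, -1.4]
gripper_width: 0.428
-40 n 3018 y [-12.  10.] -27:90 -24:308 -21:634 -18:460 12:385 15:643 18:334 21:97
-30 n 1641 y [-12.   8.] -33:105 -30:70 -27:86 -24:105 -21:125 -18:264 12:350 15:122 18:106 21:88 24:68 27:112
-20 n 1358 y [-12.   7.] -33:88 -30:55 -27:72 -24:88 -21:96 -18:222 9:256 12:92 15:81 18:89 21:72 24:58 27:83
-10 n 785 y [-12.   8.] -27:34 -24:44 -21:65 -18:182 9:245 12:50 15:37 18:41 21:35
0 n 2212 y [-10.   8.] -18:164 -15:226 -12:221 -9:231 -6:252 -3:225 0:247 3:195 6:250 9:146
10 n 1087 y [-23.  21.] -24:46 -21:43 -15:35 -12:52 -9:81 -6:337 -3:265 0:60 3:48 6:41 9:30 12:32
20 n 278 y [-10.   0.] -27:85 -24:54 -21:10 -9:11 0:6 9:9 12:44 15:55
30 n 288 y [-10.   6.] -33:7 -30:105 -27:36 12:14 15:62 18:60
40 n 491 y [-10.   7.] -36:25 -33:108 -30:41 -27:64 -24:94 -21:13 9:10 12:15 15:14 18:69 21:38
50 n 716 y [-11.   6.] -36:77 -30:23 -27:22 -24:40 -21:76 6:30 9:161 12:99 15:59 18:22 21:67 24:17
0.06 -
[0.64260717 0.22009123 0.204635  ]
388 218
t 15.55 pos [0.643  0.2203 0.2054] yaw 3.4 F [-0.5 -0.3 -0.5] w 0.429 J [ 0.22  0.19  1.5  -0.    1.44  0.16]
 d [-0.0016 -0.0026  0.0864] a [-0.    -0.003 -0.004]
```

View pics/s11.png

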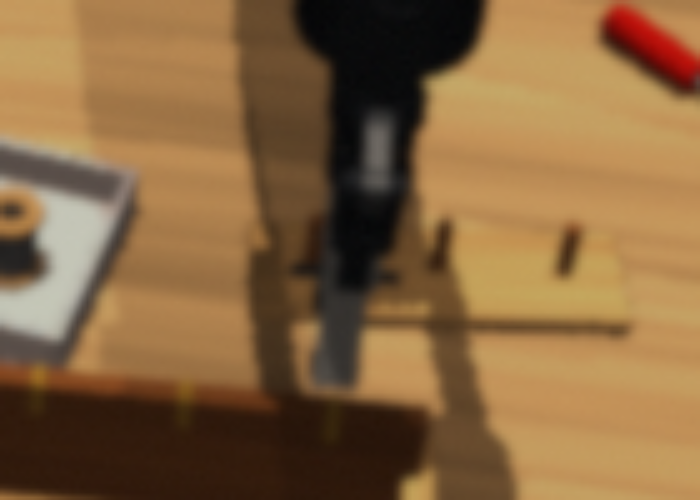

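View pics/w11.png

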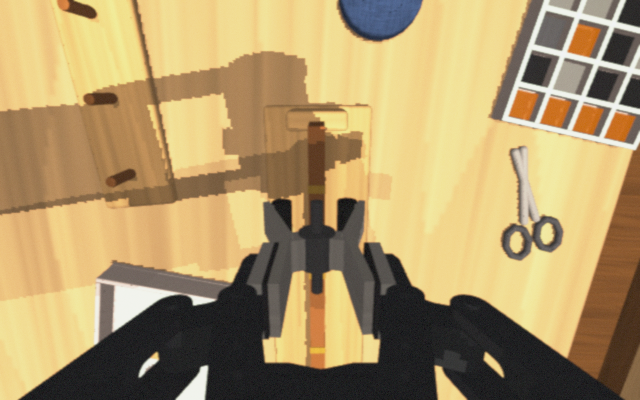

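The jaws at columns 283 and 348 are centred on the batten at column 316. Pressing down.

```bash
python3 -m handwheel '[{"dx":0,"dy":-0.0026,"dz":0.03,"ax":0,"ay":0,"az":-0.004},{"dx":0,"dy":-0.0026,"dz":0.05,"ax":0,"ay":0,"az":-0.004},{"dx":0,"dy":-0.0026,"dz":0.07,"ax":0,"ay":0,"az":-0.004},{"dx":0,"dy":-0.0026,"dz":0.08,"ax":0,"ay":0,"az":-0.004}]'; python3 -m handwheel '[{"dx":0,"dy":0,"dz":0.006,"ax":0,"ay":0,"az":0},{"dx":0,"dy":0,"dz":0.006,"ax":0,"ay":0,"az":0}]'; python3 go.py .6428 .2228 .115 3.64
```

```text
time: 16.05
tool_pos: [0.6419, 0.2236, 0.1227]
tool_rot: [0.0, 0.999, 0.032, -0.0]
contact_force: [-1.5, 0.2, 22.0]
gripper_width: 0.429
time: 16.3
tool_pos: [0.6428, 0.2241, 0.1226]
tool_rot: [-0.0, 0.999, 0.033, 0.001]
contact_force: [-8.4, -2.3, 15.4]
gripper_width: 0.432
t 16.3 pos [0.6428 0.2241 0.1226] yaw 3.7 F [-8.4 -2.3 15.4] w 0.432 J [0.23 0.26 1.57 0.   1.31 0.16]
 d [-0.0001  0.0013  0.0076] a [-0.    -0.002  0.002]
```

```bash
python3 -m handwheel '[{"dx":0,"dy":0,"dz":0,"ax":0,"ay":0,"az":0},{"dx":0,"dy":0,"dz":0,"ax":0,"ay":0,"az":0},{"dx":0,"dy":0,"dz":0,"ax":0,"ay":0,"az":0},{"dx":0,"dy":0,"dz":0,"ax":0,"ay":0,"az":0},{"dx":0,"dy":0,"dz":0,"ax":0,"ay":0,"az":0}]' 0; python3 -m handwheel '[{"dx":0,"dy":0,"dz":-0.03,"ax":0,"ay":0,"az":0},{"dx":0,"dy":0,"dz":-0.09,"ax":0,"ay":0,"az":0},{"dx":0,"dy":0,"dz":-0.15,"ax":0,"ay":0,"az":0},{"dx":0,"dy":0.05,"dz":-0.16,"ax":0,"ay":0,"az":0},{"dx":0,"dy":0.09,"dz":-0.16,"ax":0,"ay":0,"az":0}]'
python3 - <<'E'
from h import *
f=grab('wrist','w12.png')
P=pts(f)
m=(P[...,2]>.107)&(P[...,2]<.16)&(P[...,0]>.59)&(P[...,0]<.69)&(P[...,1]>.17)&(P[...,1]<.28)
for z in np.arange(.107,.16,.006):
    b=P[m&(P[...,2]>z)&(P[...,2]<z+.006)]
    if len(b)>5: print(z.round(3),len(b),'x',np.percentile(b[:,0],[3,97]).round(4),'y',np.percentile(b[:,1],[3,97]).round(4))
g=grab('scene');cv2.imwrite('pics/s12.png',cv2.resize(g['image'][190:300,260:420],None,fx=5,fy=5))
E
python3 go.py .504 -.331 .27 -93.6
```

```text
time: 16.92
tool_pos: [0.6418, 0.2237, 0.1171]
tool_rot: [0.0, 0.999, 0.033, -0.0]
contact_force: [-0.6, 1.0, 0.7]
gripper_width: 1.003
time: 17.55
tool_pos: [0.6487, 0.133, 0.2803]
tool_rot: [0.0, 0.999, 0.033, 0.002]
contact_force: [0.2, -0.9, -0.9]
gripper_width: 1.004
0.107 12 x [0.6296 0.6426] y [0.2024 0.2433]
0.113 563 x [0.6281 0.6534] y [0.2015 0.2449]
0.119 599 x [0.6262 0.6553] y [0.2142 0.232 ]
0.125 138 x [0.6245 0.6579] y [0.213  0.2342]
0.131 146 x [0.6233 0.6596] y [0.2135 0.2339]
0.137 149 x [0.6223 0.6615] y [0.2127 0.2343]
0.143 173 x [0.6211 0.6634] y [0.211  0.2343]
0.149 177 x [0.6201 0.6659] y [0.2128 0.2346]
0.155 378 x [0.6154 0.6693] y [0.2124 0.2345]
t 17.65 pos [0.6482 0.1306 0.2779] yaw 3.5 F [ 1.8  1.  -0.7] w 1.002 J [ 0.09  0.11  1.47 -0.    1.56  0.03]
 d [-0.172   0.4519  0.0083] a [ 0.    -0.002  1.695]
```

View pics/w12.png

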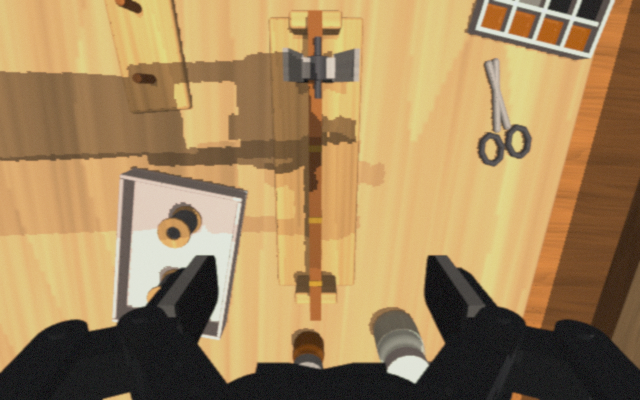

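View pics/s12.png

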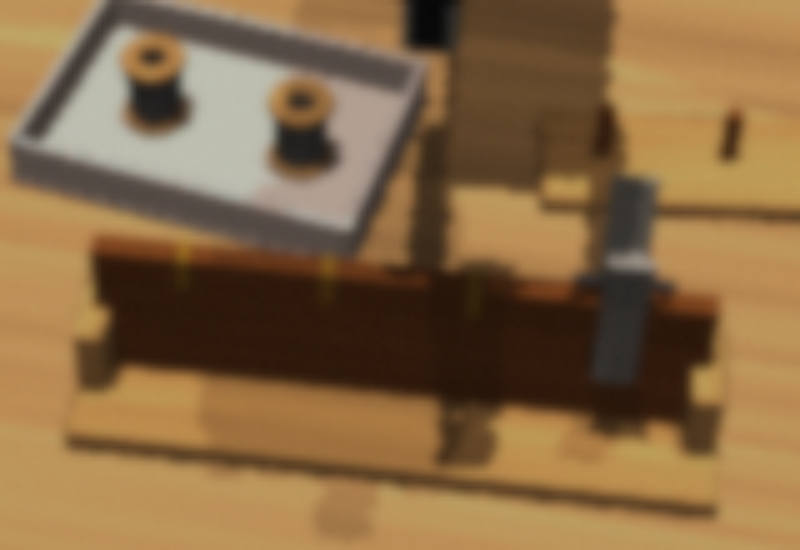

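The clamp sits on the batten at the last mark. Its pin runs along the batten (wrist view, (318,68)). Checking the pin height more closely.

```bash
cat > chk.py <<'E'
from h import *
c=np.array([.6442,.1190]);a=np.radians(3.6);d=np.array([-np.sin(a),np.cos(a)]);n=np.array([np.cos(a),np.sin(a)])
def run(f):
    P=pts(f);q=P[...,:2]-c;s=q@d;t=q@n;z=P[...,2]
    for i,k in enumerate([-.105,-.035,.035,.105]):
        m=(abs(t)<.008)&(z>.104)&(z<.135)
        e=[m&(s-k>lo)&(s-k<hi) for lo,hi in [(-.025,-.015),(.015,.025),(-.008,.008)]]
        print('mark',i,[(int(x.sum()),np.percentile(z[x],90).round(4) if x.sum()>3 else None,np.median(t[x]).round(4) if x.sum()>3 else None) for x in e],end=' ')
        mm=m&(abs(s-k)<.03)&(z>.110)
        if mm.sum()>9: print('s range',np.percentile(s[mm]-k,[2,98]).round(4),end=' ')
        h=(abs(s-k)<.012)&(z>.14)&(z<.17)&(abs(t)<.05)
        if h.sum()>9: print('handle t',np.percentile(t[h],[2,98]).round(4),'zmax',z[h].max().round(4),end='')
        print()
    m=(abs(t)<.005)&(abs(z-.1)<.006)&(abs(s)<.14);print('batten z',np.median(z[m]).round(4))
if __name__=='__main__': run(grab('wrist'))
E
python3 chk.py; python3 -c "
from h import *;import chk
chk.run(grab('scene'))"
```

```text
mark 0 [(0, None, None), (0, None, None), (0, None, None)] 
mark 1 [(0, None, None), (0, None, None), (0, None, None)] 
mark 2 [(0, None, None), (0, None, None), (0, None, None)] 
mark 3 [(84, np.float64(0.1163), np.float64(0.002)), (76, np.float64(0.1163), np.float64(0.0022)), (429, np.float64(0.1218), np.float64(0.0005))] s range [-0.0226  0.0212] handle t [-0.0218  0.0315] zmax 0.1617
batten z 0.1006
mark 0 [(0, None, None), (0, None, None), (0, None, None)] 
mark 1 [(0, None, None), (0, None, None), (0, None, None)] 
mark 2 [(0, None, None), (0, None, None), (0, None, None)] 
mark 3 [(11, np.float64(0.1146), np.float64(0.005)), (8, np.float64(0.1148), np.float64(0.0048)), (3, None, None)] s range [-0.0246  0.0216] handle t [-0.0203  0.0331] zmax 0.1598
batten z 0.0989
```

Pin is about 12.7 mm above the edge and within 1 mm of the mark, so it is in tolerance. Next clamp.

```bash
python3 -m handwheel '[{"dx":-0.03,"dy":0.055,"dz":0,"ax":0,"ay":0,"az":0.17},{"dx":-0.055,"dy":0.11,"dz":0,"ax":0,"ay":0,"az":0.34},{"dx":-0.08,"dy":0.165,"dz":0,"ax":0,"ay":0,"az":0.51},{"dx":-0.105,"dy":0.22,"dz":0,"ax":0,"ay":0,"az":0.68},{"dx":-0.125,"dy":0.275,"dz":0,"ax":0,"ay":0,"az":0.86}]'; python3 go.py .5043 -.3312 .17 -93.6
```

```text
time: 18.38
tool_pos: [0.5403, -0.1489, 0.2772]
tool_rot: [-0.0, 0.921, -0.389, 0.0]
contact_force: [0.2, 0.9, 0.0]
gripper_width: 1.0
t 18.38 pos [ 0.5403 -0.1489  0.2772] yaw -45.8 F [0.2 0.9 0. ] w 1.0 J [-0.4  -0.12  1.71  0.    1.56  0.4 ]
 d [0.1055 0.153  0.1071] a [-0.     0.     0.835]
```

```bash
python3 -m handwheel '[{"dx":0.025,"dy":0.035,"dz":0,"ax":0,"ay":0,"az":0.17},{"dx":0.05,"dy":0.07,"dz":0.01,"ax":0,"ay":0,"az":0.34},{"dx":0.075,"dy":0.11,"dz":0.03,"ax":0,"ay":0,"az":0.51},{"dx":0.1055,"dy":0.153,"dz":0.08,"ax":0,"ay":0,"az":0.68},{"dx":0.1055,"dy":0.153,"dz":0.107,"ax":0,"ay":0,"az":0.835}]'; python3 -m handwheel '[{"dx":0,"dy":0,"dz":0,"ax":0,"ay":0,"az":0},{"dx":0,"dy":0,"dz":0,"ax":0,"ay":0,"az":0}]';python3 - <<'E'
from h import *
import clamps
f=grab('wrist','w13.png');clamps.run(f)
E
python3 go.py .5043 -.3312 .095 -93.6
```

```text
time: 19.0
tool_pos: [0.5052, -0.3322, 0.1684]
tool_rot: [-0.0, -0.683, 0.73, 0.001]
contact_force: [0.1, 0.5, -0.2]
gripper_width: 0.998
time: 19.25
tool_pos: [0.5067, -0.3304, 0.1717]
tool_rot: [0.0, -0.687, 0.726, -0.001]
contact_force: [-0.4, 0.0, 0.3]
gripper_width: 1.003
px [271. 109.] n 881 x 0.5603..0.5809 y -0.3120..-0.3031 z 0.1333 top mean [ 0.571  -0.306   0.1304]
px [379. 109.] n 908 x 0.5568..0.5775 y -0.3680..-0.3589 z 0.1331 top mean [ 0.5671 -0.365   0.1304]
px [275. 224.] n 696 x 0.4957..0.5169 y -0.3077..-0.2990 z 0.1329 top mean [ 0.5066 -0.3018  0.1304]
px [372. 224.] n 713 x 0.4926..0.5133 y -0.3635..-0.3547 z 0.1328 top mean [ 0.5031 -0.3608  0.1303]
t 19.3 pos [ 0.507  -0.3307  0.1726] yaw -93.2 F [0.6 0.2 0.2] w 0.995 J [-0.7   0.05  1.72  0.    1.37  0.93]
 d [0.0005 0.0029 0.0776] a [-0.003 -0.002  0.007]
```

View pics/w13.png

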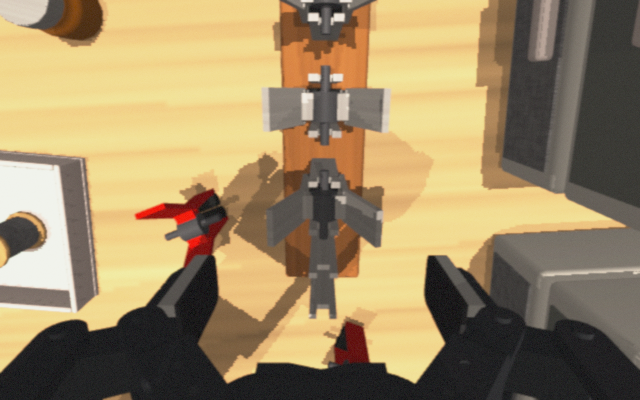

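Run:
```python
from h import *
for n in ['scene','wrist']:
    f=grab(n)
    P=pts(f);hsv=cv2.cvtColor(f['image'],cv2.COLOR_BGR2HSV)
    m=((hsv[...,0]<6)|(hsv[...,0]>174))&(hsv[...,1]>180)&(P[...,2]>0.005)&(P[...,2]<.2)&(P[...,1]<0)
    k,l=cv2.connectedComponents(m.astype(np.uint8))
    for i in range(1,k):
        b=P[l==i]
        if len(b)>20: print(n,np.percentile(b,2,axis=0).round(3),np.percentile(b,98,axis=0).round(3))
```

```text
scene [ 0.059 -0.024  0.11 ] [ 0.068 -0.002  0.136]
scene [ 0.057 -0.033  0.069] [ 0.07  -0.003  0.102]
scene [ 0.184 -0.314  0.01 ] [ 0.245 -0.288  0.092]
scene [ 0.303 -0.349  0.053] [ 0.325 -0.331  0.089]
scene [ 0.338 -0.362  0.008] [ 0.36  -0.346  0.082]
scene [ 0.452 -0.24   0.008] [ 0.51  -0.209  0.092]
wrist [ 0.486 -0.23   0.01 ] [ 0.511 -0.208  0.094]
wrist [ 0.458 -0.241  0.014] [ 0.472 -0.222  0.069]
wrist [ 0.316 -0.363  0.007] [ 0.349 -0.335  0.059]
```

```bash
python3 -m handwheel '[{"dx":0.0005,"dy":0.002,"dz":0.03,"ax":0,"ay":0,"az":0.006},{"dx":0.0005,"dy":0.002,"dz":0.06,"ax":0,"ay":0,"az":0.006},{"dx":0.0005,"dy":0.002,"dz":0.078,"ax":0,"ay":0,"az":0.006},{"dx":0.0005,"dy":0.002,"dz":0.078,"ax":0,"ay":0,"az":0.006}]'; python3 -m handwheel '[{"dx":0,"dy":0,"dz":0,"ax":0,"ay":0,"az":0},{"dx":0,"dy":0,"dz":0,"ax":0,"ay":0,"az":0},{"dx":0,"dy":0,"dz":0,"ax":0,"ay":0,"az":0},{"dx":0,"dy":0,"dz":0,"ax":0,"ay":0,"az":0},{"dx":0,"dy":0,"dz":0,"ax":0,"ay":0,"az":0}]' 146; python3 -m handwheel '[{"dx":0,"dy":0,"dz":-0.03,"ax":0,"ay":0,"az":0},{"dx":0,"dy":0,"dz":-0.06,"ax":0,"ay":0,"az":0},{"dx":0,"dy":0,"dz":-0.12,"ax":0,"ay":0,"az":0},{"dx":0,"dy":0,"dz":-0.17,"ax":0,"ay":0,"az":0},{"dx":0,"dy":0,"dz":-0.17,"ax":0,"ay":0,"az":0}]';python3 -m handwheel '[{"dx":0,"dy":0,"dz":0,"ax":0,"ay":0,"az":0}]';python3 - <<'E'
from h import *
import held
f=grab('wrist','w14.png');held.run(f)
E
python3 go.py .6467 .153 .27 3.64
```

```text
time: 19.9
tool_pos: [0.5031, -0.3308, 0.0915]
tool_rot: [-0.0, -0.684, 0.73, 0.001]
contact_force: [0.3, 0.5, 0.3]
gripper_width: 1.0
time: 20.52
tool_pos: [0.507, -0.3355, 0.1002]
tool_rot: [-0.0, -0.684, 0.73, -0.006]
contact_force: [-3.0, -1.1, 17.3]
gripper_width: 0.432
time: 21.15
tool_pos: [0.5059, -0.3335, 0.2706]
tool_rot: [0.001, -0.684, 0.73, -0.007]
contact_force: [0.3, 0.2, -0.7]
gripper_width: 0.429
time: 21.28
tool_pos: [0.5035, -0.3314, 0.2627]
tool_rot: [0.0, -0.684, 0.73, -0.0]
contact_force: [-0.2, 0.2, -1.2]
gripper_width: 0.431
-40 n 2629 y [-11.  11.] -27:58 -24:131 -21:275 -18:519 -15:167 12:411 15:580 18:163 21:132
-30 n 1549 y [-11.   9.] -33:75 -30:92 -27:49 -24:102 -21:115 -18:99 -15:175 12:349 15:97 18:109 21:98 24:48 27:96 30:45
-20 n 1249 y [-11.   8.] -33:39 -30:82 -27:31 -24:81 -21:97 -18:76 -15:143 9:179 12:146 15:62 18:88 21:81 24:40 27:78 30:26
-10 n 610 y [-11.  11.] -24:23 -21:37 -18:64 -15:124 9:229 12:57 15:13 18:25 21:19
0 n 2843 y [-16.  18.] -15:260 -12:255 -9:257 -6:506 -3:579 0:243 3:270 6:235 9:152
10 n 434 y [-21.  -3.] -24:67 -21:51 -18:10 -15:10 -12:25 -9:36 -6:26 -3:31 0:40 3:26 6:20 9:15 12:54 15:22
20 n 257 y [-8.  3.] -30:20 -27:87 -24:32 12:18 15:68 18:26
30 n 265 y [-8.  8.] -33:37 -30:84 -27:17 15:23 18:92 21:12
40 n 930 y [-8.  8.] -36:59 -33:76 -30:36 -27:65 -24:105 -21:135 9:155 12:113 15:59 18:34 21:87
50 n 168 y [-8.  7.] -36:19 -30:8 -27:13 -24:11 -21:11 6:4 9:10 12:13 15:13 18:10 21:17 24:36
0.06 -
t 21.32 pos [ 0.503  -0.331   0.2611] yaw -93.7 F [ 0.2  0.7 -1.4] w 0.43 J [-0.71 -0.02  1.63  0.    1.53  0.93]
 d [-0.4924 -0.1118 -0.0085] a [ 0.     0.002 -1.7  ]
```

View pics/w14.png

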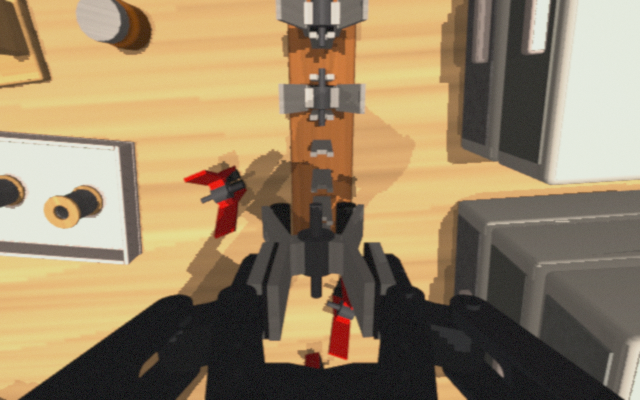

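Clamp 2 is held as before. Carrying it to mark2.

```bash
python3 -m handwheel '[{"dx":-0.05,"dy":-0.01,"dz":-0.015,"ax":0,"ay":0,"az":-0.17},{"dx":-0.105,"dy":-0.02,"dz":-0.015,"ax":0,"ay":0,"az":-0.34},{"dx":-0.16,"dy":-0.035,"dz":-0.015,"ax":0,"ay":0,"az":-0.51},{"dx":-0.21,"dy":-0.05,"dz":-0.015,"ax":0,"ay":0,"az":-0.68},{"dx":-0.26,"dy":-0.06,"dz":-0.015,"ax":0,"ay":0,"az":-0.85}]';python3 go.py .6475 .153 .27 3.64
```

```text
time: 21.95
tool_pos: [0.5798, -0.0739, 0.2748]
tool_rot: [0.0, 0.925, -0.38, -0.002]
contact_force: [1.4, -0.1, -0.5]
gripper_width: 0.427
t 21.95 pos [ 0.5798 -0.0739  0.2748] yaw -44.7 F [ 1.4 -0.1 -0.5] w 0.427 J [-0.25 -0.06  1.66  0.    1.55  0.53]
 d [-0.1115 -0.2089  0.0047] a [ 0.     0.004 -0.844]
```

```bash
python3 -m handwheel '[{"dx":-0.025,"dy":-0.045,"dz":0,"ax":0,"ay":0,"az":-0.17},{"dx":-0.05,"dy":-0.09,"dz":0,"ax":0,"ay":0,"az":-0.34},{"dx":-0.075,"dy":-0.135,"dz":0,"ax":0,"ay":0,"az":-0.51},{"dx":-0.095,"dy":-0.17,"dz":0,"ax":0,"ay":0,"az":-0.68},{"dx":-0.1115,"dy":-0.209,"dz":0.0,"ax":0,"ay":0,"az":-0.844}]';python3 -m handwheel '[{"dx":0,"dy":0,"dz":0.04,"ax":0,"ay":0,"az":0},{"dx":0,"dy":0,"dz":0.07,"ax":0,"ay":0,"az":0},{"dx":0,"dy":0,"dz":0.07,"ax":0,"ay":0,"az":0},{"dx":0,"dy":0,"dz":0.07,"ax":0,"ay":0,"az":0}]'
python3 - <<'E'
from h import *
f=grab('wrist','w15.png')
E
python3 go.py .6475 .153 .12 3.64
```

```text
time: 22.58
tool_pos: [0.6486, 0.1521, 0.2746]
tool_rot: [0.0, 0.999, 0.032, -0.002]
contact_force: [-0.2, 0.2, -0.8]
gripper_width: 0.431
time: 23.08
tool_pos: [0.6494, 0.1506, 0.2075]
tool_rot: [0.0, 1.0, 0.029, -0.0]
contact_force: [0.2, -0.8, -0.6]
gripper_width: 0.426
t 23.12 pos [0.65   0.1506 0.2087] yaw 3.3 F [-0.5  0.4 -1. ] w 0.43 J [ 0.12  0.16  1.53 -0.    1.44  0.06]
 d [-0.0025 -0.0026  0.0887] a [-0.    -0.002 -0.006]
```

View pics/w15.png

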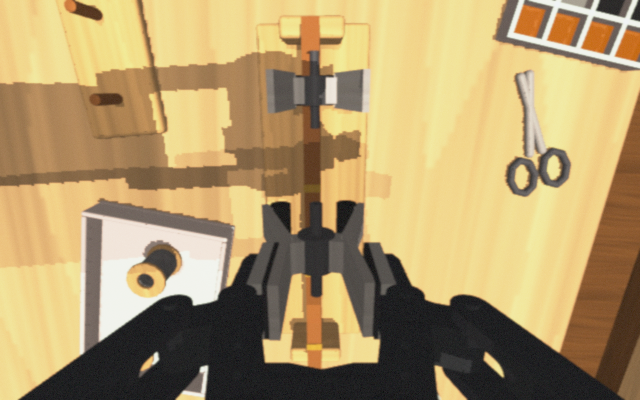

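Jaws at columns 280 and 350 straddle the batten at column 313. Shifting 2.5 mm and pressing down.

```bash
python3 -m handwheel '[{"dx":-0.002,"dy":-0.0025,"dz":0.03,"ax":0,"ay":0,"az":-0.005},{"dx":-0.002,"dy":-0.0025,"dz":0.05,"ax":0,"ay":0,"az":-0.005},{"dx":-0.002,"dy":-0.0025,"dz":0.07,"ax":0,"ay":0,"az":-0.005},{"dx":-0.002,"dy":-0.0025,"dz":0.082,"ax":0,"ay":0,"az":-0.005}]'; python3 -m handwheel '[{"dx":0,"dy":0,"dz":0.008,"ax":0,"ay":0,"az":0},{"dx":0,"dy":0,"dz":0.01,"ax":0,"ay":0,"az":0},{"dx":0,"dy":0,"dz":0.01,"ax":0,"ay":0,"az":0}]'; python3 go.py .6428 .153 .115 3.64
```

```text
time: 23.62
tool_pos: [0.6469, 0.1529, 0.1239]
tool_rot: [0.0, 1.0, 0.031, -0.001]
contact_force: [-0.2, -0.0, -0.8]
gripper_width: 0.43
time: 24.0
tool_pos: [0.6479, 0.1532, 0.1211]
tool_rot: [0.0, 0.999, 0.032, 0.0]
contact_force: [-11.5, -2.0, 18.8]
gripper_width: 0.427
t 24.0 pos [0.6479 0.1532 0.1211] yaw 3.6 F [-11.5  -2.   18.8] w 0.427 J [ 0.12  0.23  1.6  -0.    1.3   0.06]
 d [-0.0051 -0.0001  0.0061] a [ 0. -0. -0.]
```

```bash
python3 -m handwheel '[{"dx":-0.003,"dy":0,"dz":0.001,"ax":0,"ay":0,"az":0},{"dx":-0.003,"dy":0,"dz":0.001,"ax":0,"ay":0,"az":0}]'; python3 -m handwheel '[{"dx":0,"dy":0,"dz":0,"ax":0,"ay":0,"az":0},{"dx":0,"dy":0,"dz":0,"ax":0,"ay":0,"az":0},{"dx":0,"dy":0,"dz":0,"ax":0,"ay":0,"az":0},{"dx":0,"dy":0,"dz":0,"ax":0,"ay":0,"az":0},{"dx":0,"dy":0,"dz":-0.002,"ax":0,"ay":0,"az":0}]' 0; python3 -m handwheel '[{"dx":0,"dy":0,"dz":-0.03,"ax":0,"ay":0,"az":0},{"dx":0,"dy":0,"dz":-0.09,"ax":0,"ay":0,"az":0},{"dx":0,"dy":0,"dz":-0.15,"ax":0,"ay":0,"az":0},{"dx":0,"dy":0.05,"dz":-0.16,"ax":0,"ay":0,"az":0},{"dx":0,"dy":0.09,"dz":-0.16,"ax":0,"ay":0,"az":0}]'; python3 -m handwheel '[{"dx":0,"dy":0,"dz":0,"ax":0,"ay":0,"az":0}]'
python3 - <<'E'
from h import *
import chk
f=grab('wrist','w16.png');chk.run(f)
g=grab('scene','s16.png');chk.run(g)
E
python3 go.py .569 -.3355 .17 -93.6
```

```text
time: 24.25
tool_pos: [0.6475, 0.1531, 0.1212]
tool_rot: [-0.0, 0.999, 0.032, 0.004]
contact_force: [-4.6, -1.8, 16.3]
gripper_width: 0.431
time: 24.88
tool_pos: [0.6439, 0.1528, 0.1158]
tool_rot: [0.0, 1.0, 0.031, -0.0]
contact_force: [-0.1, -0.4, 0.4]
gripper_width: 1.003
time: 25.5
tool_pos: [0.6509, 0.0621, 0.2794]
tool_rot: [0.0, 0.999, 0.032, 0.002]
contact_force: [-0.5, -0.2, -0.3]
gripper_width: 0.997
time: 25.62
tool_pos: [0.6501, 0.0607, 0.2767]
tool_rot: [0.0, 1.0, 0.03, 0.0]
contact_force: [1.3, 0.4, 0.1]
gripper_width: 0.997
mark 0 [(0, None, None), (0, None, None), (0, None, None)] 
mark 1 [(0, None, None), (0, None, None), (0, None, None)] 
mark 2 [(91, np.float64(0.1147), np.float64(0.0012)), (72, np.float64(0.1146), np.float64(0.001)), (398, np.float64(0.1205), np.float64(0.0005))] s range [-0.0239  0.0206] handle t [-0.024   0.0294] zmax 0.1599
mark 3 [(24, np.float64(0.1157), np.float64(0.0027)), (0, None, None), (0, None, None)] s range [-0.0248 -0.0235] 
batten z 0.1006
mark 0 [(0, None, None), (0, None, None), (0, None, None)] 
mark 1 [(0, None, None), (0, None, None), (0, None, None)] 
mark 2 [(11, np.float64(0.1126), np.float64(0.0029)), (7, np.float64(0.1125), np.float64(0.0031)), (2, None, None)] s range [-0.0261  0.0189] handle t [-0.0232  0.0315] zmax 0.1577
mark 3 [(13, np.float64(0.1143), np.float64(0.0052)), (6, np.float64(0.1135), np.float64(0.0047)), (8, np.float64(0.1204), np.float64(-0.0069))] s range [-0.0246  0.0216] handle t [-0.0186  0.0345] zmax 0.1609
batten z 0.0989
t 25.73 pos [0.6498 0.0631 0.2761] yaw 3.6 F [-0.8  0.3  0.6] w 1.001 J [-0.02  0.1   1.49  0.    1.55 -0.08]
 d [-0.1054  0.3928  0.1059] a [-0.000e+00  1.000e-03  1.696e+00]
```

View pics/w16.png

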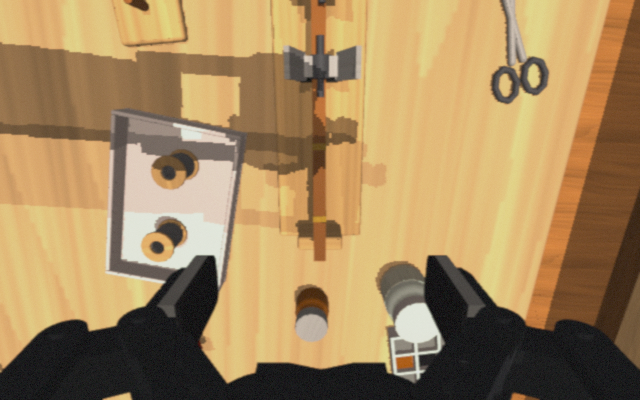

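Second clamp is seated with its pin 11 mm up. Going for the third.

```bash
python3 -m handwheel '[{"dx":-0.02,"dy":0.05,"dz":0,"ax":0,"ay":0,"az":0.17},{"dx":-0.04,"dy":0.1,"dz":0,"ax":0,"ay":0,"az":0.34},{"dx":-0.06,"dy":0.15,"dz":0,"ax":0,"ay":0,"az":0.51},{"dx":-0.075,"dy":0.2,"dz":0,"ax":0,"ay":0,"az":0.68},{"dx":-0.085,"dy":0.25,"dz":0,"ax":0,"ay":0,"az":0.86}]'; python3 go.py .569 -.3355 .17 -93.6
```

```text
time: 26.35
tool_pos: [0.5806, -0.1919, 0.2763]
tool_rot: [-0.0, 0.921, -0.39, 0.0]
contact_force: [0.5, -0.2, 0.7]
gripper_width: 0.999
t 26.35 pos [ 0.5806 -0.1919  0.2763] yaw -45.9 F [ 0.5 -0.2  0.7] w 0.999 J [-0.44 -0.    1.59  0.    1.55  0.36]
 d [0.0951 0.1083 0.1062] a [-0.     0.     0.833]
```

```bash
python3 -m handwheel '[{"dx":0.025,"dy":0.03,"dz":0,"ax":0,"ay":0,"az":0.17},{"dx":0.05,"dy":0.06,"dz":0.01,"ax":0,"ay":0,"az":0.34},{"dx":0.075,"dy":0.09,"dz":0.03,"ax":0,"ay":0,"az":0.51},{"dx":0.095,"dy":0.108,"dz":0.08,"ax":0,"ay":0,"az":0.68},{"dx":0.095,"dy":0.108,"dz":0.106,"ax":0,"ay":0,"az":0.833}]'; python3 -m handwheel '[{"dx":0,"dy":0,"dz":0,"ax":0,"ay":0,"az":0},{"dx":0,"dy":0,"dz":0,"ax":0,"ay":0,"az":0}]';python3 - <<'E'
from h import *
import clamps
f=grab('wrist','w17.png');clamps.run(f)
E
python3 go.py .569 -.3355 .095 -93.6
```

```text
time: 26.98
tool_pos: [0.5692, -0.335, 0.1665]
tool_rot: [-0.0, -0.684, 0.73, 0.002]
contact_force: [-0.7, 0.4, -0.7]
gripper_width: 1.0
time: 27.22
tool_pos: [0.5711, -0.3347, 0.1719]
tool_rot: [0.0, -0.687, 0.727, -0.001]
contact_force: [-0.3, -0.7, 1.5]
gripper_width: 0.999
px [271. 107.] n 869 x 0.6256..0.6459 y -0.3163..-0.3073 z 0.1330 top mean [ 0.636  -0.3101  0.1304]
px [379. 108.] n 885 x 0.6220..0.6424 y -0.3721..-0.3633 z 0.1329 top mean [ 0.6322 -0.3692  0.1303]
px [275. 223.] n 696 x 0.5603..0.5816 y -0.3119..-0.3031 z 0.1329 top mean [ 0.5713 -0.306   0.1303]
px [372. 224.] n 709 x 0.5573..0.5780 y -0.3678..-0.3589 z 0.1326 top mean [ 0.5676 -0.3649  0.1302]
t 27.27 pos [ 0.5714 -0.335   0.1727] yaw -93.2 F [ 0.8  1.3 -0. ] w 0.999 J [-0.64  0.18  1.58  0.    1.38  0.98]
 d [0.0004 0.0026 0.0777] a [-0.003 -0.002  0.007]
```

```bash
python3 -m handwheel '[{"dx":0.0005,"dy":0.002,"dz":0.03,"ax":0,"ay":0,"az":0.006},{"dx":0.0005,"dy":0.002,"dz":0.06,"ax":0,"ay":0,"az":0.006},{"dx":0.0005,"dy":0.002,"dz":0.078,"ax":0,"ay":0,"az":0.006},{"dx":0.0005,"dy":0.002,"dz":0.078,"ax":0,"ay":0,"az":0.006}]'; python3 -m handwheel '[{"dx":0,"dy":0,"dz":0,"ax":0,"ay":0,"az":0},{"dx":0,"dy":0,"dz":0,"ax":0,"ay":0,"az":0},{"dx":0,"dy":0,"dz":0,"ax":0,"ay":0,"az":0},{"dx":0,"dy":0,"dz":0,"ax":0,"ay":0,"az":0},{"dx":0,"dy":0,"dz":0,"ax":0,"ay":0,"az":0}]' 146; python3 -m handwheel '[{"dx":0,"dy":0,"dz":-0.03,"ax":0,"ay":0,"az":0},{"dx":0,"dy":0,"dz":-0.06,"ax":0,"ay":0,"az":0},{"dx":0,"dy":0,"dz":-0.12,"ax":0,"ay":0,"az":0},{"dx":0,"dy":0,"dz":-0.17,"ax":0,"ay":0,"az":0},{"dx":0,"dy":0,"dz":-0.17,"ax":0,"ay":0,"az":0}]';python3 -m handwheel '[{"dx":0,"dy":0,"dz":0,"ax":0,"ay":0,"az":0}]';python3 - <<'E'
from h import *
import held
f=grab('wrist','w18.png');held.run(f)
E
python3 go.py .6515 .083 .27 3.64
```

```text
time: 27.78
tool_pos: [0.5677, -0.3351, 0.0917]
tool_rot: [-0.0, -0.684, 0.729, 0.001]
contact_force: [-0.1, 0.5, -0.1]
gripper_width: 0.999
time: 28.4
tool_pos: [0.5715, -0.3394, 0.1008]
tool_rot: [0.0, -0.684, 0.73, -0.006]
contact_force: [-3.0, -0.4, 16.7]
gripper_width: 0.428
time: 29.02
tool_pos: [0.5705, -0.3375, 0.2711]
tool_rot: [0.001, -0.684, 0.73, -0.007]
contact_force: [-0.5, -0.1, -0.6]
gripper_width: 0.429
time: 29.15
tool_pos: [0.5679, -0.3356, 0.2627]
tool_rot: [0.0, -0.684, 0.73, -0.0]
contact_force: [0.6, 0.6, -1.8]
gripper_width: 0.433
-40 n 2677 y [-11.  10.] -27:63 -24:131 -21:293 -18:616 -15:131 12:390 15:595 18:156 21:123
-30 n 1522 y [-11.   8.] -33:58 -30:98 -27:47 -24:97 -21:114 -18:103 -15:176 12:340 15:95 18:101 21:101 24:48 27:99 30:45
-20 n 1241 y [-11.   9.] -33:45 -30:75 -27:34 -24:82 -21:92 -18:76 -15:145 9:157 12:160 15:59 18:94 21:80 24:34 27:82 30:26
-10 n 595 y [-11.  10.] -24:20 -21:33 -18:69 -15:129 9:222 12:59 18:17 21:23
0 n 2817 y [-16.  18.] -15:247 -12:263 -9:243 -6:518 -3:551 0:256 3:262 6:232 9:156
10 n 456 y [-22.  -2.] -24:62 -21:55 -18:11 -15:12 -12:23 -9:44 -6:34 -3:35 0:41 3:28 6:20 9:14 12:48 15:29
20 n 246 y [-8.  3.] -30:5 -27:90 -24:35 -21:6 12:20 15:55 18:35
30 n 279 y [-8.  8.] -33:26 -30:96 -27:24 15:22 18:88 21:21
40 n 906 y [-8.  8.] -36:43 -33:86 -30:36 -27:61 -24:99 -21:143 9:134 12:115 15:62 18:34 21:83
50 n 198 y [-9. 10.] -36:29 -33:7 -30:7 -27:16 -24:12 -21:11 9:16 12:15 15:14 18:12 21:18 24:40
0.06 -
t 29.2 pos [ 0.5674 -0.3352  0.2611] yaw -93.7 F [-1.  -1.1 -1.3] w 0.436 J [-0.65  0.12  1.49  0.    1.53  0.99]
 d [-0.4228 -0.0566 -0.0086] a [ 0.     0.002 -1.7  ]
```

View pics/w18.png

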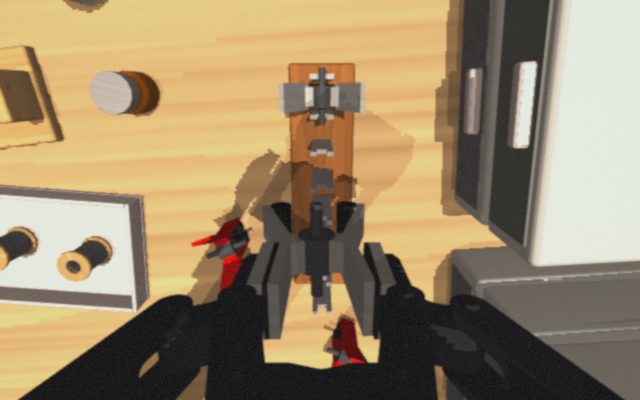

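Third clamp is held in the same way. One is left on the rack at (322,97). Moving to mark1.

```bash
python3 -m handwheel '[{"dx":-0.045,"dy":0,"dz":-0.015,"ax":0,"ay":0,"az":-0.17},{"dx":-0.09,"dy":-0.005,"dz":-0.015,"ax":0,"ay":0,"az":-0.34},{"dx":-0.14,"dy":-0.01,"dz":-0.015,"ax":0,"ay":0,"az":-0.51},{"dx":-0.185,"dy":-0.02,"dz":-0.015,"ax":0,"ay":0,"az":-0.68},{"dx":-0.23,"dy":-0.03,"dz":-0.015,"ax":0,"ay":0,"az":-0.85}]';python3 go.py .6515 .083 .27 3.64
```

```text
time: 29.82
tool_pos: [0.6121, -0.1063, 0.2747]
tool_rot: [0.0, 0.925, -0.38, -0.002]
contact_force: [-0.3, -0.3, -1.0]
gripper_width: 0.43
t 29.82 pos [ 0.6121 -0.1063  0.2747] yaw -44.7 F [-0.3 -0.3 -1. ] w 0.43 J [-0.29  0.02  1.57 -0.    1.55  0.49]
 d [-0.1052 -0.1623  0.0047] a [ 0.     0.004 -0.844]
```

```bash
python3 -m handwheel '[{"dx":-0.02,"dy":-0.035,"dz":0,"ax":0,"ay":0,"az":-0.17},{"dx":-0.04,"dy":-0.07,"dz":0,"ax":0,"ay":0,"az":-0.34},{"dx":-0.06,"dy":-0.1,"dz":0,"ax":0,"ay":0,"az":-0.51},{"dx":-0.085,"dy":-0.13,"dz":0,"ax":0,"ay":0,"az":-0.68},{"dx":-0.105,"dy":-0.162,"dz":0.0,"ax":0,"ay":0,"az":-0.844}]';python3 -m handwheel '[{"dx":0,"dy":0,"dz":0.04,"ax":0,"ay":0,"az":0},{"dx":0,"dy":0,"dz":0.07,"ax":0,"ay":0,"az":0},{"dx":0,"dy":0,"dz":0.07,"ax":0,"ay":0,"az":0},{"dx":0,"dy":0,"dz":0.07,"ax":0,"ay":0,"az":0}]'
python3 - <<'E'
from h import *
f=grab('wrist','w19.png')
E
python3 go.py .6515 .083 .12 3.64
```

```text
time: 30.45
tool_pos: [0.6523, 0.082, 0.2745]
tool_rot: [-0.0, 0.999, 0.032, -0.002]
contact_force: [1.0, -0.7, -1.0]
gripper_width: 0.43
time: 30.95
tool_pos: [0.6533, 0.0806, 0.2075]
tool_rot: [0.0, 1.0, 0.029, -0.0]
contact_force: [-0.5, -0.1, -1.3]
gripper_width: 0.433
t 31.0 pos [0.6539 0.0806 0.2087] yaw 3.3 F [ 0.5 -0.1 -0.5] w 0.433 J [ 0.01  0.14  1.55 -0.    1.44 -0.05]
 d [-0.0024 -0.0026  0.0887] a [ 0.    -0.002 -0.006]
```

View pics/w19.png

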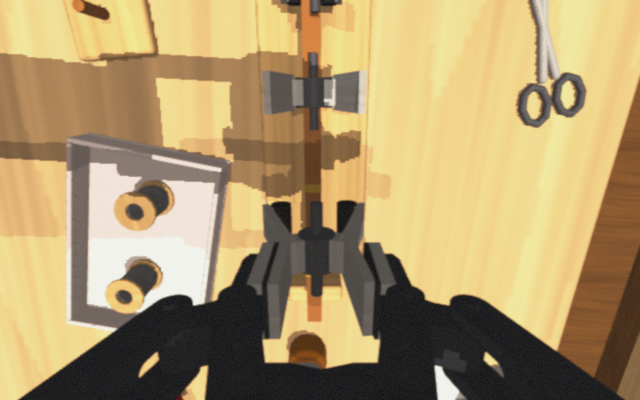

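Same alignment as before. Pressing down with a 3 mm shift, since last time there was a side force toward -x.

```bash
python3 -m handwheel '[{"dx":-0.003,"dy":-0.0025,"dz":0.03,"ax":0,"ay":0,"az":-0.005},{"dx":-0.003,"dy":-0.0025,"dz":0.05,"ax":0,"ay":0,"az":-0.005},{"dx":-0.003,"dy":-0.0025,"dz":0.07,"ax":0,"ay":0,"az":-0.005},{"dx":-0.003,"dy":-0.0025,"dz":0.082,"ax":0,"ay":0,"az":-0.005}]'; python3 -m handwheel '[{"dx":0,"dy":0,"dz":0.008,"ax":0,"ay":0,"az":0},{"dx":0,"dy":0,"dz":0.01,"ax":0,"ay":0,"az":0},{"dx":-0.002,"dy":0,"dz":0.011,"ax":0,"ay":0,"az":0},{"dx":-0.002,"dy":0,"dz":0.011,"ax":0,"ay":0,"az":0}]'; python3 go.py .6515 .083 .115 3.64
```

```text
time: 31.5
tool_pos: [0.6498, 0.0829, 0.1239]
tool_rot: [0.0, 1.0, 0.031, -0.001]
contact_force: [-0.3, -0.2, -0.9]
gripper_width: 0.431
time: 32.0
tool_pos: [0.6508, 0.083, 0.1214]
tool_rot: [0.0, 0.999, 0.032, 0.003]
contact_force: [-6.6, -0.5, 20.8]
gripper_width: 0.43
t 32.0 pos [0.6508 0.083  0.1214] yaw 3.6 F [-6.6 -0.5 20.8] w 0.43 J [ 0.01  0.21  1.63 -0.    1.3  -0.05]
 d [0.0007 0.     0.0064] a [ 0.    -0.006 -0.   ]
```

```bash
python3 -m handwheel '[{"dx":0,"dy":0,"dz":0,"ax":0,"ay":0,"az":0},{"dx":0,"dy":0,"dz":0,"ax":0,"ay":0,"az":0},{"dx":0,"dy":0,"dz":0,"ax":0,"ay":0,"az":0},{"dx":0,"dy":0,"dz":0,"ax":0,"ay":0,"az":0},{"dx":0,"dy":0,"dz":-0.002,"ax":0,"ay":0,"az":0}]' 0; python3 -m handwheel '[{"dx":0,"dy":0,"dz":-0.03,"ax":0,"ay":0,"az":0},{"dx":0,"dy":0,"dz":-0.09,"ax":0,"ay":0,"az":0},{"dx":0,"dy":0,"dz":-0.15,"ax":0,"ay":0,"az":0},{"dx":0,"dy":0.05,"dz":-0.16,"ax":0,"ay":0,"az":0},{"dx":0,"dy":0.09,"dz":-0.16,"ax":0,"ay":0,"az":0}]'; python3 -m handwheel '[{"dx":0,"dy":0,"dz":0,"ax":0,"ay":0,"az":0}]'
python3 - <<'E'
from h import *
import chk
f=grab('wrist','w20.png');chk.run(f)
E
python3 go.py .6341 -.3396 .17 -93.6
```

```text
time: 32.62
tool_pos: [0.6478, 0.0829, 0.1158]
tool_rot: [-0.0, 1.0, 0.032, -0.001]
contact_force: [0.1, -0.3, 0.2]
gripper_width: 0.998
time: 33.25
tool_pos: [0.6548, -0.008, 0.2794]
tool_rot: [0.0, 0.999, 0.032, 0.002]
contact_force: [0.2, 1.4, -0.6]
gripper_width: 1.004
time: 33.38
tool_pos: [0.6539, -0.0094, 0.2766]
tool_rot: [0.0, 1.0, 0.03, 0.0]
contact_force: [0.3, 0.2, -0.7]
gripper_width: 1.004
mark 0 [(0, None, None), (0, None, None), (0, None, None)] 
mark 1 [(91, np.float64(0.115), np.float64(0.0006)), (62, np.float64(0.1141), np.float64(0.0008)), (403, np.float64(0.1204), np.float64(0.0006))] s range [-0.0241  0.0199] handle t [-0.0245  0.0291] zmax 0.1596
mark 2 [(18, np.float64(0.1145), np.float64(0.0013)), (0, None, None), (0, None, None)] s range [-0.0262 -0.0236] 
mark 3 [(0, None, None), (0, None, None), (0, None, None)] 
batten z 0.1006
t 33.42 pos [ 0.6538 -0.0079  0.2763] yaw 3.5 F [0.3 0.8 0. ] w 1.001 J [-0.13  0.1   1.49  0.    1.55 -0.19]
 d [-0.0398  0.3299  0.1061] a [-0.     0.     1.695]
```

View pics/w20.png

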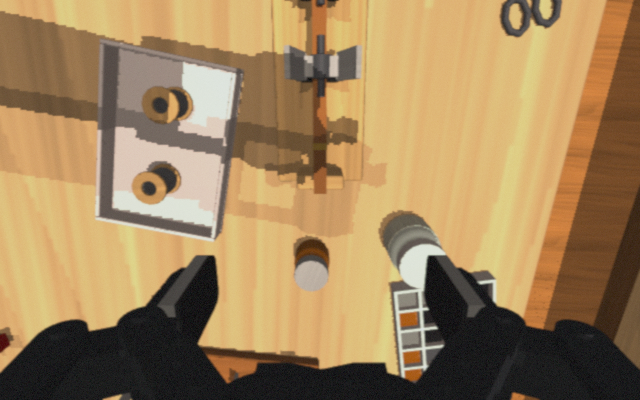

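Third clamp is seated. Now the last one.

```bash
python3 -m handwheel '[{"dx":-0.01,"dy":0.045,"dz":0,"ax":0,"ay":0,"az":0.17},{"dx":-0.02,"dy":0.09,"dz":0,"ax":0,"ay":0,"az":0.34},{"dx":-0.03,"dy":0.135,"dz":0,"ax":0,"ay":0,"az":0.51},{"dx":-0.035,"dy":0.18,"dz":0,"ax":0,"ay":0,"az":0.68},{"dx":-0.04,"dy":0.22,"dz":0,"ax":0,"ay":0,"az":0.86}]'; python3 go.py .6341 -.3396 .17 -93.6
```

```text
time: 34.05
tool_pos: [0.6278, -0.2292, 0.276]
tool_rot: [-0.0, 0.921, -0.39, -0.0]
contact_force: [-0.5, 0.6, 0.1]
gripper_width: 0.997
t 34.05 pos [ 0.6278 -0.2292  0.276 ] yaw -45.9 F [-0.5  0.6  0.1] w 0.997 J [-0.46  0.13  1.45  0.    1.56  0.34]
 d [0.0838 0.0723 0.106 ] a [-0.     0.001  0.832]
```

```bash
python3 -m handwheel '[{"dx":0.025,"dy":0.02,"dz":0,"ax":0,"ay":0,"az":0.17},{"dx":0.05,"dy":0.04,"dz":0.01,"ax":0,"ay":0,"az":0.34},{"dx":0.07,"dy":0.06,"dz":0.03,"ax":0,"ay":0,"az":0.51},{"dx":0.084,"dy":0.072,"dz":0.08,"ax":0,"ay":0,"az":0.68},{"dx":0.084,"dy":0.072,"dz":0.106,"ax":0,"ay":0,"az":0.832}]'; python3 -m handwheel '[{"dx":0,"dy":0,"dz":0,"ax":0,"ay":0,"az":0},{"dx":0,"dy":0,"dz":0,"ax":0,"ay":0,"az":0}]';python3 - <<'E'
from h import *
import clamps
f=grab('wrist','w21.png');clamps.run(f)
E
python3 go.py .6341 -.3396 .095 -93.6
```

```text
time: 34.67
tool_pos: [0.634, -0.3387, 0.1662]
tool_rot: [-0.0, -0.684, 0.729, 0.002]
contact_force: [-0.3, 0.5, -0.2]
gripper_width: 1.001
time: 34.92
tool_pos: [0.636, -0.3389, 0.172]
tool_rot: [0.0, -0.687, 0.726, -0.001]
contact_force: [-0.2, -0.1, 0.7]
gripper_width: 1.004
px [275. 223.] n 705 x 0.6255..0.6468 y -0.3162..-0.3073 z 0.1332 top mean [ 0.6365 -0.3102  0.1304]
px [372. 223.] n 709 x 0.6226..0.6432 y -0.3720..-0.3632 z 0.1326 top mean [ 0.6329 -0.3691  0.1302]
t 34.98 pos [ 0.6362 -0.3392  0.1729] yaw -93.2 F [-0.1  0.5  0.3] w 0.998 J [-0.59  0.31  1.42  0.    1.41  1.03]
 d [0.0003 0.0024 0.0778] a [-0.003 -0.002  0.007]
```

```bash
python3 -m handwheel '[{"dx":0.0005,"dy":0.002,"dz":0.03,"ax":0,"ay":0,"az":0.006},{"dx":0.0005,"dy":0.002,"dz":0.06,"ax":0,"ay":0,"az":0.006},{"dx":0.0005,"dy":0.002,"dz":0.078,"ax":0,"ay":0,"az":0.006},{"dx":0.0005,"dy":0.002,"dz":0.078,"ax":0,"ay":0,"az":0.006}]'; python3 -m handwheel '[{"dx":0,"dy":0,"dz":0,"ax":0,"ay":0,"az":0},{"dx":0,"dy":0,"dz":0,"ax":0,"ay":0,"az":0},{"dx":0,"dy":0,"dz":0,"ax":0,"ay":0,"az":0},{"dx":0,"dy":0,"dz":0,"ax":0,"ay":0,"az":0},{"dx":0,"dy":0,"dz":0,"ax":0,"ay":0,"az":0}]' 146; python3 -m handwheel '[{"dx":0,"dy":0,"dz":-0.03,"ax":0,"ay":0,"az":0},{"dx":0,"dy":0,"dz":-0.06,"ax":0,"ay":0,"az":0},{"dx":0,"dy":0,"dz":-0.12,"ax":0,"ay":0,"az":0},{"dx":0,"dy":0,"dz":-0.17,"ax":0,"ay":0,"az":0},{"dx":0,"dy":0,"dz":-0.17,"ax":0,"ay":0,"az":0}]';python3 -m handwheel '[{"dx":0,"dy":0,"dz":0,"ax":0,"ay":0,"az":0}]';python3 - <<'E'
from h import *
f=grab('wrist','w22.png')
E
python3 go.py .656 .0132 .27 3.64
```

```text
time: 35.48
tool_pos: [0.6326, -0.3393, 0.0917]
tool_rot: [-0.0, -0.684, 0.729, 0.001]
contact_force: [0.7, -0.2, 0.1]
gripper_width: 1.005
time: 36.1
tool_pos: [0.6365, -0.3432, 0.1014]
tool_rot: [0.001, -0.684, 0.729, -0.006]
contact_force: [-2.8, -0.2, 17.1]
gripper_width: 0.433
time: 36.72
tool_pos: [0.6355, -0.3415, 0.2719]
tool_rot: [0.002, -0.684, 0.729, -0.007]
contact_force: [0.1, -0.2, -0.7]
gripper_width: 0.432
time: 36.85
tool_pos: [0.6329, -0.3398, 0.2628]
tool_rot: [0.0, -0.684, 0.729, -0.0]
contact_force: [-0.3, -0.6, -1.5]
gripper_width: 0.429
t 36.9 pos [ 0.6324 -0.3394  0.261 ] yaw -93.7 F [-0.1 -0.2 -1.9] w 0.431 J [-0.6   0.25  1.34 -0.    1.55  1.04]
 d [-0.3534 -0.0009 -0.0087] a [ 0.     0.002 -1.698]
```

View pics/w22.png

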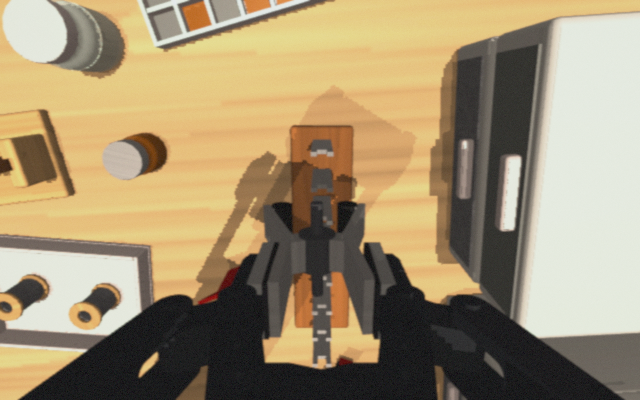

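The last clamp is held and the rack is empty. Moving to mark0.

```bash
python3 -m handwheel '[{"dx":-0.035,"dy":0,"dz":-0.015,"ax":0,"ay":0,"az":-0.17},{"dx":-0.07,"dy":0,"dz":-0.015,"ax":0,"ay":0,"az":-0.34},{"dx":-0.11,"dy":0,"dz":-0.015,"ax":0,"ay":0,"az":-0.51},{"dx":-0.145,"dy":0,"dz":-0.015,"ax":0,"ay":0,"az":-0.68},{"dx":-0.18,"dy":0,"dz":-0.015,"ax":0,"ay":0,"az":-0.85}]';python3 go.py .656 .0132 .27 3.64
```

```text
time: 37.52
tool_pos: [0.6435, -0.1586, 0.2744]
tool_rot: [0.0, 0.925, -0.38, -0.002]
contact_force: [1.0, -0.6, -0.2]
gripper_width: 0.428
t 37.52 pos [ 0.6435 -0.1586  0.2744] yaw -44.7 F [ 1.  -0.6 -0.2] w 0.428 J [-0.35  0.12  1.47  0.    1.56  0.43]
 d [-0.1118 -0.131   0.0046] a [ 0.     0.005 -0.843]
```

```bash
python3 -m handwheel '[{"dx":-0.02,"dy":-0.025,"dz":0,"ax":0,"ay":0,"az":-0.17},{"dx":-0.04,"dy":-0.05,"dz":0,"ax":0,"ay":0,"az":-0.34},{"dx":-0.065,"dy":-0.08,"dz":0,"ax":0,"ay":0,"az":-0.51},{"dx":-0.09,"dy":-0.105,"dz":0,"ax":0,"ay":0,"az":-0.68},{"dx":-0.112,"dy":-0.131,"dz":0.0,"ax":0,"ay":0,"az":-0.843}]';python3 -m handwheel '[{"dx":0,"dy":0,"dz":0.04,"ax":0,"ay":0,"az":0},{"dx":0,"dy":0,"dz":0.07,"ax":0,"ay":0,"az":0},{"dx":0,"dy":0,"dz":0.07,"ax":0,"ay":0,"az":0},{"dx":0,"dy":0,"dz":0.07,"ax":0,"ay":0,"az":0}]'
python3 - <<'E'
from h import *
f=grab('wrist','w23.png')
E
python3 go.py .656 .0132 .12 3.64
```

```text
time: 38.15
tool_pos: [0.6567, 0.013, 0.2744]
tool_rot: [-0.0, 0.999, 0.032, -0.002]
contact_force: [0.9, 0.7, -0.2]
gripper_width: 0.437
time: 38.65
tool_pos: [0.6579, 0.0116, 0.2074]
tool_rot: [-0.0, 1.0, 0.029, -0.0]
contact_force: [0.2, -0.1, -1.3]
gripper_width: 0.427
t 38.7 pos [0.6585 0.0114 0.2087] yaw 3.3 F [-0.7 -0.6 -0.5] w 0.431 J [-0.1   0.14  1.55 -0.    1.44 -0.15]
 d [-0.0025 -0.0019  0.0887] a [ 0.    -0.002 -0.006]
```

View pics/w23.png

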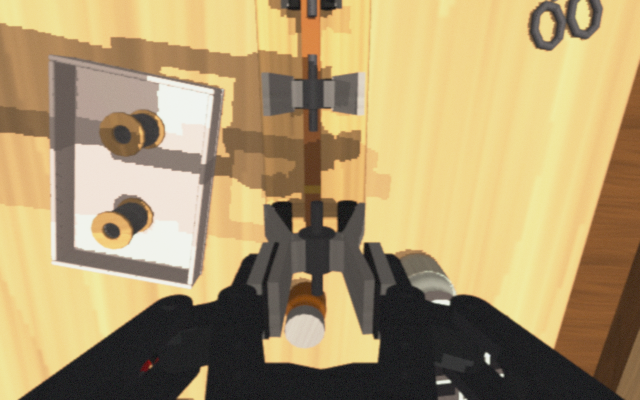

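```bash
python3 -m handwheel '[{"dx":-0.003,"dy":-0.002,"dz":0.03,"ax":0,"ay":0,"az":-0.005},{"dx":-0.003,"dy":-0.002,"dz":0.05,"ax":0,"ay":0,"az":-0.005},{"dx":-0.003,"dy":-0.002,"dz":0.07,"ax":0,"ay":0,"az":-0.005},{"dx":-0.003,"dy":-0.002,"dz":0.082,"ax":0,"ay":0,"az":-0.005}]'; python3 -m handwheel '[{"dx":0,"dy":0,"dz":0.008,"ax":0,"ay":0,"az":0},{"dx":0,"dy":0,"dz":0.01,"ax":0,"ay":0,"az":0},{"dx":-0.002,"dy":0,"dz":0.011,"ax":0,"ay":0,"az":0},{"dx":-0.002,"dy":0,"dz":0.011,"ax":0,"ay":0,"az":0}]'; python3 -m handwheel '[{"dx":0,"dy":0,"dz":0,"ax":0,"ay":0,"az":0},{"dx":0,"dy":0,"dz":0,"ax":0,"ay":0,"az":0},{"dx":0,"dy":0,"dz":0,"ax":0,"ay":0,"az":0},{"dx":0,"dy":0,"dz":0,"ax":0,"ay":0,"az":0},{"dx":0,"dy":0,"dz":-0.002,"ax":0,"ay":0,"az":0}]' 0; python3 -m handwheel '[{"dx":0,"dy":0,"dz":-0.03,"ax":0,"ay":0,"az":0},{"dx":0,"dy":0,"dz":-0.09,"ax":0,"ay":0,"az":0},{"dx":0,"dy":0,"dz":-0.15,"ax":0,"ay":0,"az":0},{"dx":-0.05,"dy":0.03,"dz":-0.2,"ax":0,"ay":0,"az":0},{"dx":-0.1,"dy":0.05,"dz":-0.25,"ax":0,"ay":0,"az":0}]'; python3 -m handwheel '[{"dx":0,"dy":0,"dz":0,"ax":0,"ay":0,"az":0},{"dx":0,"dy":0,"dz":0,"ax":0,"ay":0,"az":0},{"dx":0,"dy":0,"dz":0,"ax":0,"ay":0,"az":0}]'
python3 - <<'E'
from h import *
import chk,fit
f=grab('wrist','w24.png');chk.run(f)
g=grab('scene','s24.png');chk.run(g);fit.run(g)
h=grab('side','d24.png')
P=pts(g)
for k,u,v in [('jar',237,241),('jar2',233,275),('cush',442,293),('tin',487,265)]: print(k,np.nanmedian(P[v-1:v+2,u-1:u+2].reshape(-1,3),0).round(3))
E
python3 go.py .6 .0 .3 0
```

```text
time: 39.2
tool_pos: [0.6544, 0.0134, 0.1239]
tool_rot: [-0.0, 1.0, 0.031, -0.001]
contact_force: [-0.2, 1.0, -1.1]
gripper_width: 0.432
time: 39.7
tool_pos: [0.6557, 0.0132, 0.1218]
tool_rot: [0.0, 0.999, 0.032, 0.004]
contact_force: [-6.9, 1.1, 20.8]
gripper_width: 0.431
time: 40.33
tool_pos: [0.6524, 0.0134, 0.1158]
tool_rot: [-0.0, 1.0, 0.031, -0.0]
contact_force: [-0.4, 0.3, -0.6]
gripper_width: 0.999
time: 40.95
tool_pos: [0.5717, -0.035, 0.3509]
tool_rot: [0.0, 0.999, 0.032, 0.0]
contact_force: [0.3, -0.1, -0.4]
gripper_width: 1.001
time: 41.32
tool_pos: [0.5725, -0.034, 0.3468]
tool_rot: [-0.0, 0.999, 0.032, -0.002]
contact_force: [0.9, 0.5, 0.1]
gripper_width: 0.999
mark 0 [(51, np.float64(0.1145), np.float64(0.0002)), (42, np.float64(0.1143), np.float64(0.0005)), (237, np.float64(0.1203), np.float64(-0.0004))] s range [-0.0243  0.0209] handle t [-0.0243  0.0294] zmax 0.1593
mark 1 [(64, np.float64(0.1147), np.float64(0.0002)), (52, np.float64(0.1141), np.float64(0.0002)), (261, np.float64(0.1203), np.float64(-0.0003))] s range [-0.0246  0.0206] handle t [-0.0245  0.029 ] zm
[... 1023 characters left out ...]
852798461914, 299.9656982421875), 3.1419146060943604) z 0.09842533452166446 625
rack ((489.58160400390625, -352.0744323730469), (44.6072883605957, 358.3222961425781), 89.73932647705078) 386
 handle [ 0.3848 -0.4887  0.1251] y -0.5 -0.477 zmax 0.14 250
 handle [ 0.6084 -0.4881  0.125 ] y -0.493 -0.478 zmax 0.14 436
tray rim ((478.12164306640625, -8.799613952636719), (200.93150329589844, 145.0269012451172), 81.68221282958984) 465
jar [ 0.648 -0.143  0.059]
jar2 [ 0.769 -0.106  0.083]
cush [0.69  0.367 0.035]
tin [0.575 0.481 0.023]
t 41.48 pos [ 0.5726 -0.034   0.3474] yaw 3.6 F [ 1.   0.3 -0.2] w 1.0 J [-0.19 -0.11  1.58 -0.    1.67 -0.25]
 d [ 0.0296 -0.0322  0.0473] a [-0.001  0.003  0.064]
```

View pics/w24.png

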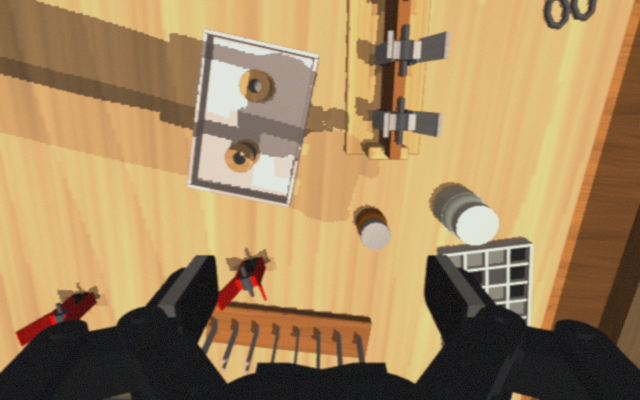

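View pics/s24.png

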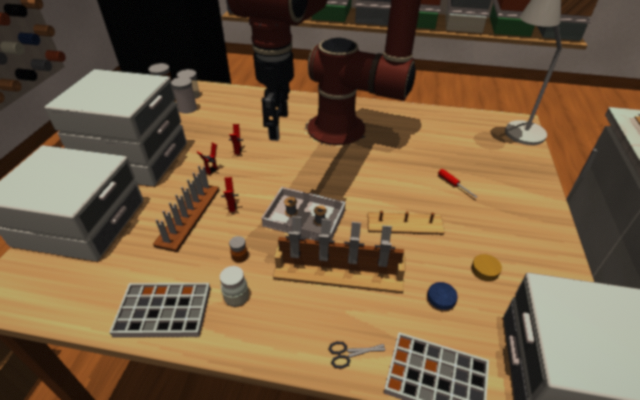

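View pics/d24.png

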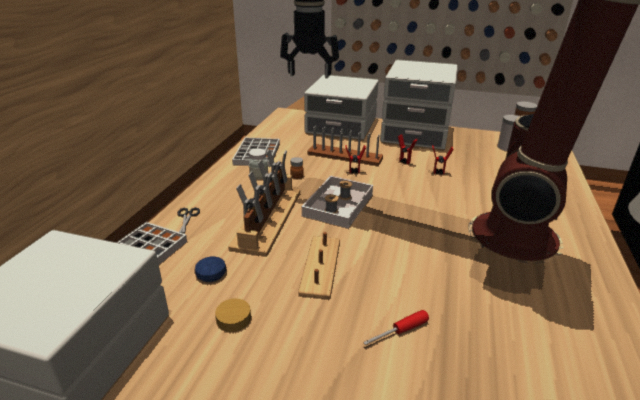

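All four clamps sit on the marks (scene (294,240), (324,245), (355,245), (385,248)). The reels are well inside the tray, and the jars, pincushion and tin have not moved. The arm is clear, so I'm handing in.

```bash
python3 -c "
from plant import manip
print(manip.job_done(), manip.state()['time'])"
```

```text
the job is handed in; nothing more can be done
the job is handed in; nothing more can be done
```

I handed the job in at about 41 s of the 210 s allowed; no verdict was reported. Both reels that were present are in the tray, and all four steel clamps are on the batten, one at each brass mark.

**Clamps:** In the last checks every pin was about 11–13 mm above the top edge. All were within a few millimetres of their marks and lay along the batten. The clamp at mark3, placed first, sits highest at about 12.7 mm. It also leans slightly more than the others, by my estimate about 0.2 rad against the 0.35 limit. None is fully down at the nominal 9 mm, but all are within the judged 2–18 mm. I could not measure the bite force or the jaw angle directly. The spread of the handles looks right for a bite on the 12 mm batten.

**Reels and other things:** The reels stand upright and well clear of the tray walls. The third post on the stand was empty from the start. The jars, the pincushion and the tin measured within 1 mm of where they began, and the tray had not been knocked. I did not touch the red look-alike clamps.

**Disagreement:** The scene and wrist cameras differ by about 2 mm in height and 3–4 mm across the batten. That is slightly more than their stated accuracy, but the pin heights stay in range by either camera.

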